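# Tip a sunken lock cylinder out of a two-section parts pot

## Task

The lock cylinder for the next job stands at the bottom of one section of the tall two-section parts pot, far too deep to grip. Tip the pot so that the cylinder slides gently into the empty job tray while the bush in the other section stays in the pot, and stand the pot back upright in the place it came from, with nothing left in your grip. Leave the tray with the padlock, and the tape measure, the oil bottle and the small carton that stand round the work, as they are.

Things in the scene. Friction and masses are not known exactly. Their poses are not given: they have to be found in the camera images.
- pot: The parts pot: tall, rigid, white plastic, open at the top, 150 mm high, 0.24 kg empty. Origin at the centre of its underside, z up its axis; x runs across its two sections, y along the divider between them. Flat parallel ends at y = -26 and +26 mm; long sides towards +x and -x, 35 mm from the axis at the foot. Its x axis points to the robot's left and somewhat back (yaw 1.8 to 2.3 rad).
- pot_grip (a point): point on the pot's axis, 112 mm above its underside, axes as the pot's: mid height of the ribbed black rubber pads on the two flat ends (88 to 136 mm high, 37 mm to either side of the axis, 56 mm apart over the ribs). Grip the pot there, across its y: the bare plastic is slick (friction about 0.15).
- pot_mouth (a point): centre of the pot's mouth, 150 mm above its underside. A 4 mm divider in the plane x = 0 parts the pot into two deep sections, each 46 mm wide (y), reaching from x = 2 mm to 32 mm at the floor and to 45 mm at the mouth. Walls 3 mm, floor 4 mm.
- pot_rail (a point): centre of the black rail along the top of the divider, 143 mm above the underside, 24 mm wide (x) and 10 mm high, overhanging each section by 10 mm. With the pot tipped past level, long side undermost, it catches the thing in the upper section, which slides down the divider (at least up to 110 degrees from upright).
- pot_lip_a (a point): middle of the mouth's edge on the pot's +x long side, 48 mm from the axis, 150 mm high. The long sides lean outwards by 5 degrees. Tipped with a long side undermost, the pot lets the thing in that section slide along it and out over this edge once the side slopes down by 8 to 11 degrees: pot 93 to 97 degrees from upright, 100 to 105 is sure.
- pot_lip_b (a point): the same on the -x long side (x = -48 mm, 150 mm high). With the mouth held low, the 60 mm cylinder may come to rest with its front end on the tray and its tail still on the lip: draw the mouth back and it drops flat.
- cylinder_centre (a point): centre of the lock cylinder: brass, pear-shaped section 17 x 24 mm, 60 mm long, about 0.15 kg. It stands on end on the floor of one section of the pot, its top 86 mm below the mouth. Which section (x positive or negative in the pot's frame) differs each time. Its own y axis is its length. When it lies flat its centre is 8 to 12 mm above what it lies on.
- bush_centre (a point): centre of the bush: a turned, stepped brass-coloured ring, 28 mm diameter at its foot and 22 mm high, 0.05 kg, standing on the floor of the other section of the pot.
- tray_empty: the empty job tray: shallow, black plastic, 130 mm (its x) by 114 mm (its y) outside, 22 mm high, wall and floor 3.5 mm; fixed to the bench; origin at the centre of its underside. Its x axis points away from the robot, within 0.25 rad. It and the tray with the padlock, its twin, may stand in either order.
- tray_padlock: the other job tray, the same in shape and size, with a padlock and a key tag of another customer in it.
- padlock_centre (a point): centre of the body of the brass padlock (71 x 46 x 20 mm) that lies in the other tray.
- blank_box_centre (a point): centre of a closed carton of key blanks, 66 x 105 x 48 mm high, that stands beyond the trays as the robot sees them.
- tape_measure_centre (a point): centre of a yellow tape measure, 64 x 78 x 35 mm high, that stands beside the pot, 92 to 100 mm from its axis along the pot's +x.
- oil_bottle_centre (a point): centre of the oil bottle, 46 mm diameter to 102 mm high, with a thin spout to 150 mm; it stands behind the pot and to the right as the robot sees it, 125 to 145 mm from the pot's axis along the pot's -x and 95 to 115 mm along its -y.
- case_face (a point): middle of the near upright face of the big grey key machine behind the work (fixed), 100 mm above the bench. Keep arm and gripper clear of its case: in this point's axes (z up) it fills x -150 to 108 mm, y -326 to 0 mm, from the bench to 285 mm above it, with a thin lever on its far side up to 354 mm.
- motor_end (a point): middle of the end of the other key machine's black motor, to the right of the pot (fixed), 100 mm above the bench. In this point's axes (z up) the motor fills x -100 to 100 mm, y 0 to 590 mm, from the bench to 206 mm above it. Between it and the pot stands a low white socket box, 55 mm high.

How it is judged:
By the outcome, as a careful person would: the job done as asked, in the order asked, and still so for the second after the job is handed in, with the robot touching nothing.
It also fails if it takes over 61 s, if anything falls off the work surface, if the arm or the gripper's body presses on something with over 40 N, if the wrist force passes 120 N, or if a joint passes its speed limit or range.

## Robot

A 6-joint arm with a two-finger parallel gripper is mounted at the origin on the work surface; the furniture and walls round the work are solid. World frame = base frame: x ahead of the robot, y to its left, z up, the work surface at z = 0. Lengths are in mm, angles in rad, forces in N, time in s.
With the tool pointing down it reaches from about 275 to 1000 mm from the base axis. Payload 8.4 kg.
Tool frame: the origin (TCP) lies midway between the tips of the shut fingers; the grasp point (between the pads) lies 19 mm behind it; z points along the fingers, y is the direction in which the jaws open and shut (so a half turn about z gives the same grasp; the last joint's range is limited). The gripper opens to 85 mm and grips with 20 to 120 N. Pads are 22 mm wide; open, the fingers measure 114 mm over their backs; the gripper's body (76 mm by 85 mm) begins 54 mm behind the grasp point. The pads swing forward as they close: fully open they stand 13 mm farther back than shut.
Start: joints at [-1.154, 0.353, 1.633, -0, 1.155, -0.002], TCP at [254.164, -570.989, 231.281] pointing down, gripper open.
Joint ranges: [-2.63, 2.63], [-0.92, 2.1], [0.06, 2.66], [-1.3, 4.44], [0, 2.69], [-3.02, 3.02]. Speed limits (rad/s): [2.22, 2.22, 2.79, 3.14, 3.14, 3.14].

## Interface

Orientations are given as [roll, pitch, yaw] about the fixed x, y, z axes, in that order (R = Rz(yaw) Ry(pitch) Rx(roll)).
In Python, from rig import r gives the robot as it stands.
- The arm moves only by the tool play_rows, never from a script. Its argument "moves" is a list of rows, each a list of 3 entries, a list of its own where there are three numbers: the turn, a rotation vector about the tool's x, y, z in degrees, then the shift along the tool's x, y, z in mm, then the opening, from 0 (shut) to 1 (fully open). A call has 1 to 20 rows; each row is the pose to reach, as a shift and turn from the pose measured when the call began, along the tool's axes at that moment; what a row does not reach only later rows make up. A row lasts 1/10 s, in which the tool goes at most 50 mm and 8.59 degrees, less where a joint would pass 70% of its speed; a pose out of reach is approached as far as the arm can. A call with a gripper value outside its range is refused whole. The fingers move at their own pace and stop on an object; "newtons" is the grip in N (left out, the last holds). Time passes only in rows, so rows that repeat a pose let the fingers close. It gives the time, the measured TCP pose, the force and the opening at its end, in the units of the state.
- r.sense(): the state, without advancing time (a new reading comes with each control period).
- r.grab_frame(name): name is "scene" or "top"; returns a dict with "color" (384x512x3 uint8, red, green, blue), "K" (3x3 intrinsics, pixels), "k1" (the pictures are not rectified: a ray, as slopes to the right and down, at radius r is drawn at 1 + k1 r^2 times it, then the intrinsics apply), "rvec" (rotation vector, rad) and "tvec" (3), from world to camera coordinates, as OpenCV has them. Camera axes: x right, y down, z forward; pixel columns grow to the right and rows downward; lengths in mm; the calibration is good to about 2 mm. A picture is of the moment at which its call begins. There is no depth.
- r.sign_off(): hands the job in, once; it reports no verdict.
Trained networks look in a picture, given as the dict that the camera call returned (one of the last four; its "shot" number tells which), for a name from the list of things; names that differ only in an ending like _2 or _b are one class to them, and where a whole thing is asked for, a point or a joint stands for the part that bears it (a point fixed in the world has none). Each returns a list of dicts, best first, with "conf" (0 to 1); they miss things now and then, are a little off and sometimes report something else, mostly with a low value. They report only what shows in the picture. A call takes as long as a camera call.
- r.silhouettes(picture, name): "mask" (384x512 bool, what is visible of it) and "location" ([column, row] in pixels, amid what is visible of it).
The state is a dict: "clock": time; "qpos": joint angles; "qvel": joint speeds; "joint_efforts": joint torques, N m; "eef_pos": TCP position; "tcp_rot": TCP orientation; "contact_force": force on the tool from outside, world axes, zero at the start; "wrist_torque": the same for the moment, N m; "opening": opening from 0.0 (shut) to 1.0 (fully open).
Only numpy, scipy, OpenCV 4.12 (cv2) and the standard library are available. Lean on these libraries where they do the work, as an engineer would, in place of code of your own. Each camera call takes 0.05 s, during which the arm holds its last target.

## Working session

There is one attempt and no reset: what is moved stays moved. The work goes in short steps, Python scripts to look and compute and a tool call to move; the robot and the scene stay as the last step left them, time stands still between calls to the robot, and variables do not carry over. Pictures are saved under pics/ and viewed, and the job is handed in when it is done.

Besides the shell and the picture viewer there is one more tool, called after "Call:" by a JSON object that holds its "method" and its "body", one argument or row to a line. play_rows: Moves the arm, as the interface text tells. Its arguments: {"type":"object","properties":{"moves":{"type":"array"},"newtons":{"type":"number"}},"required":["moves"]}

```bash
ls; mkdir -p pics; python3 - <<'E'
from rig import r
import cv2
s=r.sense(); print(s)
for n in ["scene","top"]:
    f=r.grab_frame(n); print(n,f["K"],f["k1"],f["rvec"],f["tvec"],f["shot"])
    cv2.imwrite(f"pics/{n}0.png",cv2.resize(f["color"][:,:,::-1],(768,576)))
    import pickle; pickle.dump(f,open(f"{n}0.pkl","wb"))
    for k in ["pot","pot_grip","pot_mouth","pot_rail","pot_lip_a","cylinder_centre","bush_centre","tray_empty","tray_padlock","padlock_centre","blank_box_centre","tape_measure_centre","oil_bottle_centre","case_face","motor_end"]:
        try:
            o=r.silhouettes(f,k)
            print(k,[(round(d["conf"],2),[round(float(x),1) for x in d["location"]],int(d["mask"].sum())) for d in o[:3]])
            pickle.dump(o[:3],open(f"sil_{n}_{k}.pkl","wb"))
        except Exception as e: print(k,e)
E
```

```text
pics
{'clock': 0.0, 'qpos': array([-1.15439035e+00,  3.53650004e-01,  1.63417029e+00,  4.73275267e-06,
        1.15520417e+00, -2.39573679e-03]), 'qvel': array([-0.00010027, -0.00115046,  0.00131208, -0.00077102,  0.00037428,
       -0.00231106]), 'joint_efforts': array([-4.77987360e-04, -6.05259633e+01, -3.42067587e+01, -3.15373609e-05,
        9.51294496e-03,  8.99230344e-06]), 'eef_pos': array([ 253.96809772, -570.52724496,  230.54505915]), 'tcp_rot': array([-3.14016086e+00, -7.75736733e-06,  4.18799791e-01]), 'contact_force': array([ 0.08193622, -0.99987912, -0.13357583]), 'wrist_torque': array([ 0.00658885,  0.02576795, -0.02792296]), 'opening': 0.9967752959801276}
scene [[391.4152652    0.         252.94724276]
 [  0.         391.4152652  188.14837954]
 [  0.           0.           1.        ]] -0.1312047687476234 [ 0.95943773 -2.47330383  1.03996415] [534.23050384 296.32057624 854.78116552] 1
pot [(0.53, [298.6, 188.0], 1365)]
pot_grip [(0.6, [301.2, 187.1], 1323)]
pot_mouth [(0.66, [300.4, 191.7], 1334)]
pot_rail [(0.8, [301.1, 187.4], 1328)]
pot_lip_a [(0.64, [300.2, 187.4],
[... 645 characters left out ...]
1203), (0.67, [194.1, 144.9], 1089)]
pot_mouth [(0.65, [308.9, 206.2], 1252), (0.33, [214.8, 209.7], 2024)]
pot_rail [(0.74, [308.0, 205.5], 1153)]
pot_lip_a [(0.8, [306.6, 207.2], 1185), (0.71, [213.1, 210.9], 2024)]
cylinder_centre []
bush_centre [(0.65, [295.8, 212.4], 107)]
tray_empty [(0.76, [152.4, 208.5], 2354)]
tray_padlock [(0.83, [212.1, 207.7], 1842)]
padlock_centre [(0.71, [154.6, 206.3], 2310), (0.63, [218.7, 202.0], 361)]
blank_box_centre [(0.88, [194.8, 147.3], 1171), (0.75, [306.1, 204.3], 1215), (0.54, [258.8, 217.4], 651)]
tape_measure_centre [(0.98, [258.3, 217.0], 628), (0.52, [308.3, 208.4], 1221)]
oil_bottle_centre [(0.56, [320.4, 144.6], 390)]
case_face []
motor_end []
```

View pics/scene0.png

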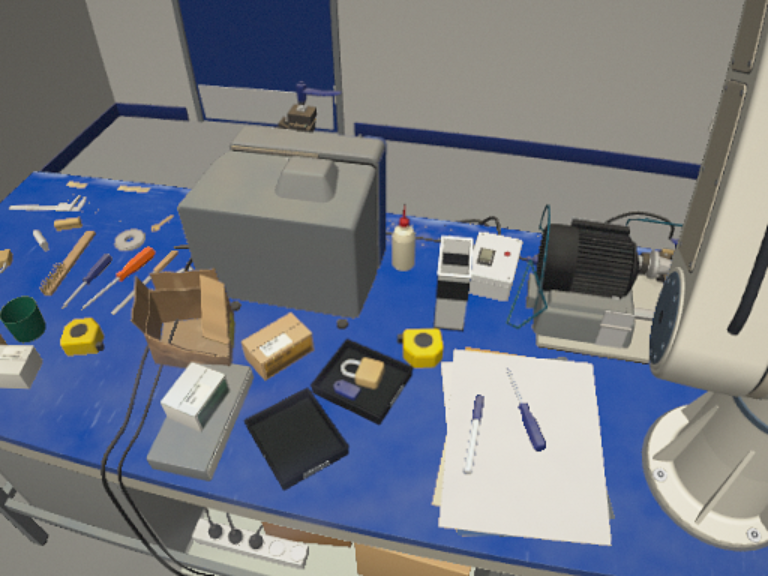

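View pics/top0.png

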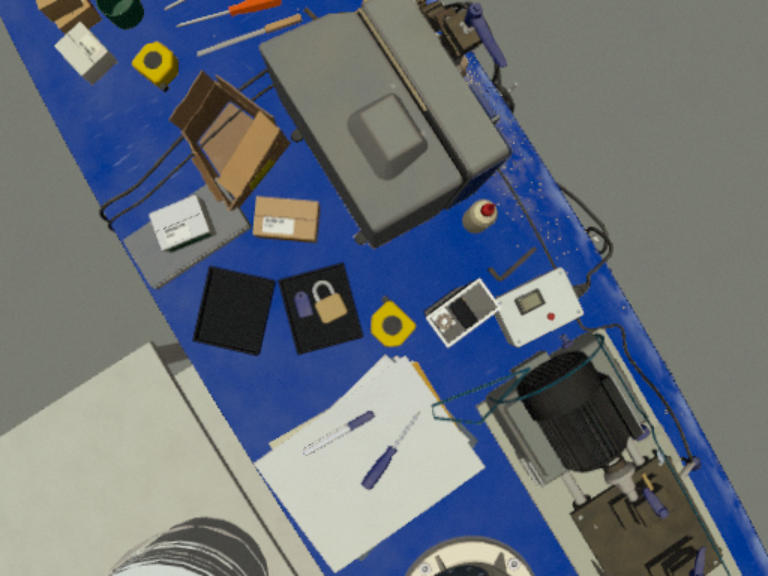

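```bash
python3 - <<'E'
import pickle,cv2
f=pickle.load(open("top0.pkl","rb"));c=f["color"][:,:,::-1]
cv2.imwrite("pics/top0z.png",cv2.resize(c[165:240,270:350],None,fx=8,fy=8,interpolation=cv2.INTER_CUBIC)[:600])
f=pickle.load(open("scene0.pkl","rb"));c=f["color"][:,:,::-1]
cv2.imwrite("pics/scene0z.png",cv2.resize(c[140:240,240:360],None,fx=6,fy=6,interpolation=cv2.INTER_CUBIC))
E
```

```text
(no output)
```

View pics/top0z.png

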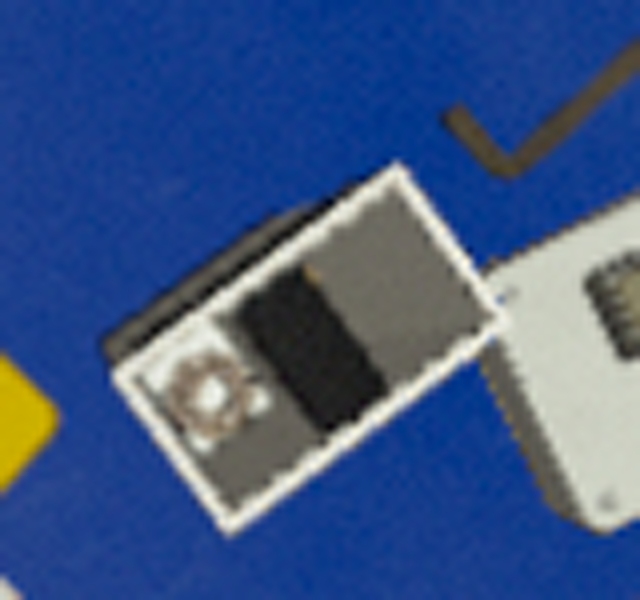

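View pics/scene0z.png

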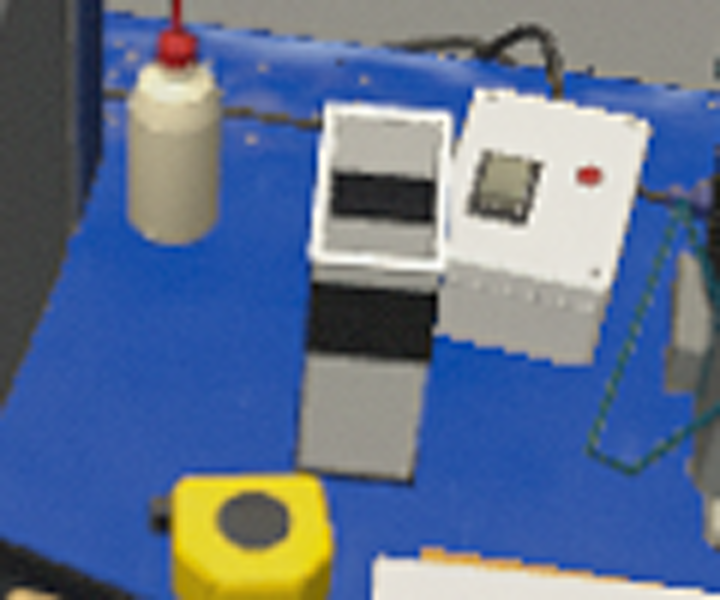

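```bash
cat > h.py <<'E'
import numpy as np,cv2,pickle
from scipy.optimize import least_squares
from scipy.spatial.transform import Rotation as Rn
def proj(f,P):
    P=np.atleast_2d(np.asarray(P,float))
    d=np.array([f["k1"],0,0,0,0],float)
    return cv2.projectPoints(P,np.asarray(f["rvec"],float),np.asarray(f["tvec"],float),np.asarray(f["K"],float),d)[0][:,0]
def ray(f,uv):
    d=np.array([f["k1"],0,0,0,0],float)
    n=cv2.undistortPoints(np.array([[uv]],float),np.asarray(f["K"],float),d)[0,0]
    R=cv2.Rodrigues(np.asarray(f["rvec"],float))[0]; C=-R.T@np.asarray(f["tvec"],float).ravel()
    v=R.T@np.array([n[0],n[1],1]); return C,v
def atz(f,uv,z):
    C,v=ray(f,uv); return C+v*(z-C[2])/v[2]
E
python3 - <<'E'
from h import *
t=pickle.load(open("top0.pkl","rb"));s=pickle.load(open("scene0.pkl","rb"))
C,_=ray(t,(256,192));print("topcam",C); print("scenecam",ray(s,(256,192))[0])
# zoom px -> orig (zoom factor 8, offset 270,165)
zc=lambda u,v:((u+.5)/8-.5+270,(v+.5)/8-.5+165)
top=[zc(118,372),zc(232,530),zc(500,322),zc(398,168)] # outer mouth
P=np.array([atz(t,c,150) for c in top]);print(P.round(1))
sc=lambda u,v:((u+.5)/6-.5+240,(v+.5)/6-.5+140)
st=[sc(310,264),sc(443,268),sc(452,110),sc(325,103)]
Q=np.array([atz(s,c,150) for c in st]);print(Q.round(1))
for n in (P,Q):print(n.mean(0))
# fit both
def corners(p):
    x,y,w=p; c,sn=np.cos(w),np.sin(w)
    L=np.array([[48,26],[48,-26],[-48,-26],[-48,26]],float)
    return np.c_[x+c*L[:,0]-sn*L[:,1],y+sn*L[:,0]+c*L[:,1],np.full(4,150)]
from itertools import permutations
for name,obs in (("top",[(t,top)]),("scene",[(s,st)]),("both",[(t,top),(s,st)])):
    best=None
    def res(p):
        out=[]
        for f,o in obs:
            q=proj(f,corners(p)); o=np.array(o)
            # match nearest
            D=((q[:,None]-o[None])**2).sum(2); j=D.argmin(1); out.append((q-o[j]).ravel())
        return np.concatenate(out)
    r=least_squares(res,[P[:,0].mean(),P[:,1].mean(),2.05]);print(name,r.x.round(3),np.abs(r.fun).max().round(2),r.cost.round(2))
def loc(n,k,z):
    f={"top":t,"scene":s}[n]
    for d in pickle.load(open(f"sil_{n}_{k}.pkl","rb"))[:1]:
        print(n,k,atz(f,d["location"],z).round(0))
for k,z in (("tray_empty",5),("tray_padlock",5),("blank_box_centre",40),("tape_measure_centre",30),("oil_bottle_centre",80)):
    loc("top",k,z);loc("scene",k,z)
E
```

```text
topcam [538.01638852 166.47193067 980.40556833]
scenecam [112.07891619 655.74131738 813.2039088 ]
[[522.4  77.8 150. ]
 [477.6  47.3 150. ]
 [533.1 -29.8 150. ]
 [576.9  -2.4 150. ]]
[[519.9  82.8 150. ]
 [477.9  48.  150. ]
 [535.  -36.6 150. ]
 [579.6  -2.6 150. ]]
[527.53288749  23.24179847 150.        ]
[528.08066704  22.89686435 150.        ]
top [527.531  23.24    2.174] 0.56 0.55
scene [527.805  23.392   2.181] 1.39 2.95
both [527.643  23.308   2.177] 1.41 3.54
top tray_empty [536. 406.   5.]
scene tray_empty [550. 391.   5.]
top tray_padlock [534. 250.   5.]
scene tray_padlock [528. 248.   5.]
top blank_box_centre [687. 287.  40.]
scene blank_box_centre [683. 299.  40.]
top tape_measure_centre [507. 131.  30.]
scene tape_measure_centre [503. 136.  30.]
top oil_bottle_centre [680. -23.  80.]
scene oil_bottle_centre [661.   9.  80.]
```

```bash
python3 - <<'E'
from h import *
t=pickle.load(open("top0.pkl","rb"));c=t["color"][:,:,::-1]
cv2.imwrite("pics/trayz.png",cv2.resize(c[165:245,120:280],None,fx=5,fy=5,interpolation=cv2.INTER_CUBIC))
yaw=2.175
px=np.array([np.cos(yaw),np.sin(yaw),0]);py=np.array([-np.sin(yaw),np.cos(yaw),0]);
def dec(R,q1,phi):
    M=Rn.from_euler('y',-phi)*Rn.from_euler('z',-q1)*R*Rn.from_euler('z',-np.pi/2)
    return M.as_euler('ZYZ')
for a in (0,12,25):
  a=np.radians(a); z=-px*np.cos(a)+np.array([0,0,-np.sin(a)])
  for sg in (1,-1):
    y=sg*py; R=Rn.from_matrix(np.c_[np.cross(y,z),y,z])
    for phi in (2.2,2.6): print("grasp",round(a,2),sg,phi,dec(R,.65,phi).round(2))
for d in (0,.5,1.0):
  for sg in (1,-1):
    th=np.radians(13+12); D=np.array([np.cos(d),np.sin(d),0]); z=-D*np.sin(th)+np.array([0,0,-np.cos(th)])
    y=sg*np.cross([0,0,1],-D); R=Rn.from_matrix(np.c_[np.cross(y,z),y,z])
    # before tipping, upright at tray
    z0=D*np.cos(.2)+np.array([0,0,-np.sin(.2)]);R0=Rn.from_matrix(np.c_[np.cross(y,z0),y,z0])
    print("pour",d,sg,dec(R,.72,2.0).round(2),"upright",dec(R0,1.0,2.4).round(2))
E
```

```text
grasp 0.0 1 2.2 [-1.54  1.61 -2.51]
grasp 0.0 1 2.6 [-1.53  1.59 -2.11]
grasp 0.0 -1 2.2 [-1.54  1.61  0.63]
grasp 0.0 -1 2.6 [-1.53  1.59  1.03]
grasp 0.21 1 2.2 [-1.37  1.48 -2.52]
grasp 0.21 1 2.6 [-1.42  1.42 -2.12]
grasp 0.21 -1 2.2 [-1.37  1.48  0.63]
grasp 0.21 -1 2.6 [-1.42  1.42  1.02]
grasp 0.44 1 2.2 [-1.19  1.35 -2.54]
grasp 0.44 1 2.6 [-1.3   1.22 -2.15]
grasp 0.44 -1 2.2 [-1.19  1.35  0.6 ]
grasp 0.44 -1 2.6 [-1.3   1.22  0.99]
pour 0 1 [0.28 1.48 2.22] upright [-1.87  1.04 -2.29]
pour 0 -1 [ 0.28  1.48 -0.92] upright [-1.87  1.04  0.85]
pour 0.5 1 [0.09 1.57 1.77] upright [-2.39  0.76 -2.06]
pour 0.5 -1 [ 0.09  1.57 -1.37] upright [-2.39  0.76  1.08]
pour 1.0 1 [-0.12  1.56  1.32] upright [ 3.14  0.63 -1.57]
pour 1.0 -1 [-0.12  1.56 -1.82] upright [-3.14  0.63  1.57]
```

View pics/trayz.png

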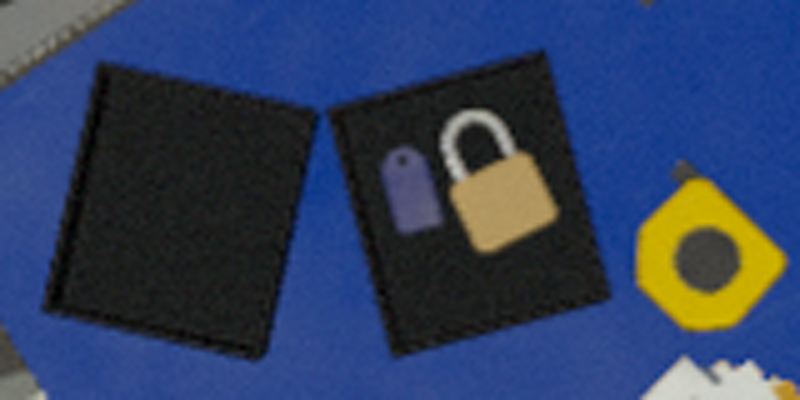

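Call:
{"method": "play_rows", "body": {
  "moves": [
    [[0,0,0],[0,0,-45],1],
    [[0,0,0],[0,0,-90],1],
    [[0,0,0],[20,-25,-130],1],
    [[0,0,0],[50,-62,-130],1],
    [[0,0,0],[80,-100,-130],1],
    [[0,0,0],[110,-138,-130],1],
    [[0,0,0],[140,-175,-130],1],
    [[0,0,0],[170,-212,-130],1],
    [[0,0,0],[200,-250,-130],1],
    [[0,0,0],[230,-288,-130],1],
    [[0,0,0],[260,-325,-130],1],
    [[0,0,0],[290,-362,-130],1],
    [[0,0,0],[320,-400,-130],1],
    [[0,0,0],[350,-437,-130],1],
    [[0,0,0],[380,-474,-130],1],
    [[0,0,0],[409,-509,-130],1],
    [[0,0,0],[409,-509,-130],1],
    [[0,0,0],[409,-509,-130],1]
  ]
}}

```text
clock: 3.4
eef_pos: [420.7, 61.2, 361.2]
tcp_rot: [3.141, 0.001, 0.422]
contact_force: [-0.7, -0.7, 0.0]
opening: 0.998
```

```bash
python3 - <<'E'
from h import *
from rig import r
s=r.sense();print(s["clock"],s["qpos"].round(3),s["eef_pos"].round(1),s["tcp_rot"].round(3))
t=pickle.load(open("top0.pkl","rb"));sc=pickle.load(open("scene0.pkl","rb"))
z=lambda u,v:((u+.5)/5-.5+120,(v+.5)/5-.5+165)
for name,cs in (("empty",[(100,65),(317,110),(262,358),(45,310)]),("pad",[(332,108),(547,52),(610,298),(397,355)])):
    P=np.array([atz(t,z(*c),22) for c in cs]);print(name,P.round(0)[:,:2].tolist(),P.mean(0).round(1))
    e=(P[0]-P[3]+P[1]-P[2])/2;print(np.linalg.norm(e),np.arctan2(e[1],e[0]))
print(np.array([atz(sc,np.array(c)/1.5,22) for c in [(246,424),(311,392),(348,450),(290,487)]]).round(0))
E
```

```text
3.4 [ 0.141 -0.083  1.856 -0.     1.37   1.29 ] [420.7  61.2 361.2] [3.141e+00 1.000e-03 4.220e-01]
empty [[616.0, 434.0], [590.0, 322.0], [464.0, 353.0], [491.0, 466.0]] [540.1 393.7  22. ]
129.6761581703199 -0.2442469129195922
pad [[591.0, 314.0], [616.0, 203.0], [490.0, 174.0], [463.0, 284.0]] [540.  243.9  22. ]
130.31668470349177 0.2286209023732481
[[608. 437.  22.]
 [578. 326.  22.]
 [458. 361.  22.]
 [477. 461.  22.]]
```

```bash
cat >> h.py <<'E'
import json
POT=[527.6,23.3,2.175]
Z=np.array([0,0,1.])
def graspR(yaw,al,tip=0.):
    """tool R for pot yaw, al deg below horizontal, tipped 'tip' deg toward -x; tool y=-pot y"""
    px=np.array([np.cos(yaw),np.sin(yaw),0]);py=np.array([-np.sin(yaw),np.cos(yaw),0])
    a=np.radians(al); z=-px*np.cos(a)-Z*np.sin(a); y=-py
    R=Rn.from_matrix(np.c_[np.cross(y,z),y,z])
    return Rn.from_rotvec(-py*np.radians(tip))*R
def potR(yaw,tip): 
    py=np.array([-np.sin(yaw),np.cos(yaw),0]); return Rn.from_rotvec(-py*np.radians(tip))*Rn.from_euler('z',yaw)
def tcp_for(potpos,yaw,al,gx,gz,tip=0):
    """tcp for pot origin at potpos (3), grasp point at pot (gx,0,gz)"""
    R=graspR(yaw,al,tip); return np.asarray(potpos)+potR(yaw,tip).apply([gx,0,gz])+R.apply([0,0,19]),R
def rows(s,wps,op):
    """wps: list of (p,R,n) ; prints rows relative to s"""
    p0=np.asarray(s["eef_pos"]);R0=Rn.from_euler('xyz',s["tcp_rot"])
    cp,cR=p0,R0;out=[]
    for p,R,n in wps:
        dv=(cR.inv()*R).as_rotvec()
        for i in range(1,n+1):
            q=cp+(p-cp)*i/n; Q=cR*Rn.from_rotvec(dv*i/n)
            out.append([[round(float(v),1) for v in np.degrees((R0.inv()*Q).as_rotvec())],[round(float(v),0) if n>0 else 0 for v in R0.inv().apply(q-p0)],op])
        print("#",n,"rows; per row deg",np.degrees(np.linalg.norm(dv))/n,"mm",np.linalg.norm(p-cp)/n)
        cp,cR=p,R
    print(json.dumps(out))
E
python3 - <<'E'
from h import *
from rig import r
s=r.sense()
rows(s,[(np.array([430.,150,330]),graspR(2.175,28),15)],1)
E
```

```text
# 15 rows; per row deg 7.564506768996817 mm 6.305583391797866
[[[-3.6, -3.0, -6.0], [3.0, -5.0, 2.0], 1], [[-7.2, -6.0, -11.9], [6.0, -10.0, 4.0], 1], [[-10.7, -8.9, -17.9], [9.0, -15.0, 6.0], 1], [[-14.3, -11.9, -23.8], [12.0, -21.0, 8.0], 1], [[-17.9, -14.9, -29.8], [15.0, -26.0, 10.0], 1], [[-21.5, -17.9, -35.8], [18.0, -31.0, 12.0], 1], [[-25.1, -20.9, -41.7], [21.0, -36.0, 15.0], 1], [[-28.7, -23.8, -47.7], [24.0, -41.0, 17.0], 1], [[-32.2, -26.8, -53.6], [27.0, -46.0, 19.0], 1], [[-35.8, -29.8, -59.6], [30.0, -51.0, 21.0], 1], [[-39.4, -32.8, -65.6], [33.0, -57.0, 23.0], 1], [[-43.0, -35.8, -71.5], [36.0, -62.0, 25.0], 1], [[-46.6, -38.7, -77.5], [39.0, -67.0, 27.0], 1], [[-50.2, -41.7, -83.4], [42.0, -72.0, 29.0], 1], [[-53.7, -44.7, -89.4], [45.0, -77.0, 31.0], 1]]
```

Call:
{"method": "play_rows", "body": {
  "moves": [
    [[-3.6,-3.0,-6.0],[3,-5,2],1],
    [[-7.2,-6.0,-12],[6,-10,4],1],
    [[-10.7,-9,-18],[9,-15,6],1],
    [[-14.3,-12,-24],[12,-21,8],1],
    [[-18,-15,-30],[15,-26,10],1],
    [[-21.5,-18,-36],[18,-31,12],1],
    [[-25,-21,-42],[21,-36,15],1],
    [[-28.7,-24,-47.7],[24,-41,17],1]
  ]
}}

```text
clock: 4.2
eef_pos: [426.2, 107.2, 344.4]
tcp_rot: [2.836, 0.568, 1.197]
contact_force: [0.1, -0.2, -0.4]
opening: 1.004
```

```bash
python3 - <<'E'
from h import *
from rig import r
s=r.sense();print(s["clock"],s["qpos"].round(3),s["eef_pos"].round(1),s["tcp_rot"].round(3))
R=Rn.from_euler('xyz',s["tcp_rot"]);q=s["qpos"]
for s4 in (1,-1):
  M=Rn.from_euler('z',q[0])*Rn.from_euler('y',q[1]+q[2])*Rn.from_euler('z',s4*q[3])*Rn.from_euler('y',q[4])*Rn.from_euler('z',q[5])*Rn.from_euler('z',np.pi/2)
  print(s4,np.degrees((M.inv()*R).magnitude()))
data=[([-1.15439035e+00,  3.53650004e-01,  1.63417029e+00,0,1.15520417e+00,-.0024],[253.97,-570.53,230.55],[-3.14016086,0,.4188]),([0.141,-0.083,1.856,0,1.37,1.29],[420.7,61.2,361.2],[3.141,.001,.422]),(q.tolist(),s["eef_pos"].tolist(),s["tcp_rot"].tolist())]
pickle.dump(data,open("kin.pkl","wb"))
E
```

```text
4.2 [ 0.661  0.113  1.84  -0.548  1.538  1.062] [426.2 107.2 344.4] [2.836 0.568 1.197]
1 1.552048766783358e-14
-1 62.773191673438546
```

```bash
cat >> h.py <<'E'
def Rq(q):
    return Rn.from_euler('z',q[0])*Rn.from_euler('y',q[1]+q[2])*Rn.from_euler('z',q[3])*Rn.from_euler('y',q[4])*Rn.from_euler('z',q[5])*Rn.from_euler('z',np.pi/2)
def fk(q,k):
    h,L1,L2,d,a1,a3,a5=k
    f=q[1]+q[2]
    W=np.array([a1+L1*np.sin(q[1])+L2*np.sin(f)+a3*np.cos(f),0,h+L1*np.cos(q[1])+L2*np.cos(f)-a3*np.sin(f)])
    R4=Rn.from_euler('z',q[0])*Rn.from_euler('y',f)*Rn.from_euler('z',q[3])*Rn.from_euler('y',q[4])
    return Rn.from_euler('z',q[0]).apply(W)+R4.apply([a5,0,d])
E
python3 - <<'E'
from h import *
data=pickle.load(open("kin.pkl","rb"))
x0=np.array([360,450,450,260,0,0,0.])
def res(k): return np.r_[np.concatenate([fk(np.array(q),k)-p for q,p,_ in data]),(k-x0)/np.array([100,100,100,100,5,5,5])*.3]
o=least_squares(res,x0);print(o.x.round(1),o.fun.round(2))
q,p,_=data[2]; print(fk(np.array(q),o.x))
E
```

```text
[ 2.823e+02  5.571e+02  4.921e+02  3.416e+02 -3.300e+00  3.640e+01
  5.000e-01] [-1.65  0.01  0.13 -0.61 -1.57  0.15  1.76  0.18 -0.29 -0.23  0.32  0.13
  0.24 -0.2   2.19  0.03]
[427.95250037 107.38389341 344.12076282]
```

```bash
cat >> h.py <<'E'
K=np.array([282.3,557.1,492.1,341.6,-3.3,36.4,.5])
LO=np.array([-2.63,-.92,.06,-1.3,0,-3.02]);HI=np.array([2.63,2.1,2.66,4.44,2.69,3.02])
def ik(p,R,q0,k=K):
    def f(q): return np.r_[(fk(q,k)-p)/100,(Rq(q).inv()*R).as_rotvec()]
    best=None
    for s in range(6):
        st=np.clip(np.asarray(q0)+np.random.default_rng(s).normal(0,.3*(s>0),6),LO-.3,HI+.3)
        o=least_squares(f,st)
        if o.cost<1e-8: return o.x
        if best is None or o.cost<best.cost: best=o
    return best.x*np.nan
def chk(p,R,q0):
    q=ik(p,R,q0); return q.round(2),[i+1 for i in range(6) if not LO[i]<q[i]<HI[i]]
E
python3 - <<'E'
from h import *
data=pickle.load(open("kin.pkl","rb"));q0=data[2][0]
for al,gx,gz in ((0,12,112),(12,12,112),(20,18,110),(30,22,106),(40,26,104)):
    print("alpha",al)
    for nm,pp,yaw,tip in (("grasp",[527.6,23.3,0],2.175,0),("lift",[527.6,23.3,80],2.175,0),("upr",[460,430,120],np.pi-.244,0),("upr2",[460,400,120],np.pi-.244,45)):
        p,R=tcp_for(pp,yaw,al,gx,gz,tip)
        print(nm,*chk(p,R,q0))
        if nm=="grasp": print("pre",*chk(p-R.apply([0,0,80]),R,q0), "z",(p-R.apply([0,0,80])).round(0))
    yaw=np.pi-.244
    # pour: lip_b at (-48,0,150) at target
    for tip in (60,90,103):
        lip=np.array([490,406,40.]); o=lip-potR(yaw,tip).apply([-48,0,150])
        p,R=tcp_for(o,yaw,al,gx,gz,tip); print("pour",tip,*chk(p,R,[.7,.3,1.6,0,1.5,-.8]),o.round(0))
E
```

```text
alpha 0
grasp [ 0.72  0.95  2.11 -1.45  1.58  1.5 ] [4]
pre [ 0.9   0.95  2.08 -1.28  1.6   1.47] [] z [486.  83. 112.]
lift [ 0.72  0.77  2.16 -1.45  1.6   1.37] [4]
upr [ 1.31  0.73  2.01 -1.58  1.56  1.16] [4]
upr2 [ 0.96  0.38  1.95 -1.1   0.84  0.42] []
pour 60 [ 1.04  0.51  1.99 -0.87  0.68  0.41] [] [341. 443.   7.]
pour 90 [ 0.74  0.5   1.78 -0.    0.86 -0.59] [] [344. 442.  88.]
pour 103 [ 0.63  0.57  1.65  0.2   1.07 -0.8 ] [] [359. 439. 121.]
alpha 12
grasp [ 0.71  0.8   2.16 -1.43  1.38  1.39] [4]
pre [ 0.88  0.77  2.13 -1.26  1.43  1.34] [] z [487.  82. 125.]
lift [ 0.71  0.62  2.18 -1.4   1.41  1.23] [4]
upr [ 1.3   0.6   2.01 -1.49  1.38  1.03] [4]
upr2 [ 0.87  0.35  1.87 -0.75  0.8   0.05] []
pour 60 [ 0.93  0.49  1.93 -0.49  0.65 -0.02] [] [341. 443.   7.]
pour 90 [ 0.66  0.56  1.69  0.19  1.03 -0.78] [] [344. 442.  88.]
pour 103 [ 0.56  0.66  1.56  0.33  1.26 -0.92] [] [359. 439. 121.]
alpha 20
grasp [ 0.7   0.71  2.18 -1.39  1.26  1.3 ] [4]
pre [ 0.86  0.65  2.15 -1.22  1.32  1.24] [] z [485.  85. 131.]
lift [ 0.69  0.53  2.18 -1.34  1.29  1.13] [4]
upr [ 1.29  0.5
[... 488 characters left out ...]
upr2 [ 0.75  0.36  1.75 -0.28  0.91 -0.42] []
pour 60 [ 0.79  0.51  1.83 -0.    0.8  -0.54] [] [341. 443.   7.]
pour 90 [ 0.56  0.67  1.55  0.38  1.32 -0.94] [] [344. 442.  88.]
pour 103 [ 0.49  0.79  1.42  0.47  1.55 -1.  ] [] [359. 439. 121.]
alpha 40
grasp [ 0.59  0.5   2.19 -1.23  0.95  1.  ] []
pre [ 0.72  0.4   2.17 -1.06  1.06  0.9 ] [] z [486.  83. 143.]
lift [ 0.59  0.34  2.16 -1.12  1.02  0.79] []
upr [ 1.2   0.38  1.96 -1.09  1.03  0.58] []
upr2 [ 0.68  0.39  1.67 -0.08  1.03 -0.61] []
pour 60 [ 0.72  0.55  1.77  0.18  0.94 -0.72] [] [341. 443.   7.]
pour 90 [ 0.52  0.75  1.48  0.46  1.47 -0.99] [] [344. 442.  88.]
pour 103 [ 0.46  0.87  1.34  0.55  1.7  -1.02] [] [359. 439. 121.]
```

```bash
python3 - <<'E'
from h import *
from rig import r
s=r.sense()
p,R=tcp_for([527.6,23.3,0],2.175,38,22,108)
print(p,s["eef_pos"],s["qpos"].round(2))
A=p-R.apply([0,0,150]);B=p-R.apply([0,0,70]);print(A,B,chk(A,R,s["qpos"]))
rows(s,[(A,R,11),(A,R,2),(B,R,5),(B,R,2)],1)
E
```

```text
[523.60746067  29.08355789  96.30243197] [426.18859939 107.19901899 344.40915805] [ 0.66  0.11  1.84 -0.55  1.54  1.06]
[456.45630688 126.35813766 188.65165327] [492.27025557  74.47836178 139.39873524] (array([ 0.85,  0.34,  2.13, -0.96,  1.2 ,  0.87]), [])
# 11 rows; per row deg 4.503525324258645 mm 14.52942475826752
# 2 rows; per row deg 0.0 mm 0.0
# 5 rows; per row deg 0.0 mm 16.0
# 2 rows; per row deg 0.0 mm 0.0
[[[-1.9, -1.0, -3.9], [10.0, -1.0, 11.0], 1], [[-3.9, -2.0, -7.9], [20.0, -3.0, 21.0], 1], [[-5.8, -3.0, -11.8], [29.0, -4.0, 32.0], 1], [[-7.7, -4.1, -15.7], [39.0, -5.0, 42.0], 1], [[-9.7, -5.1, -19.7], [49.0, -7.0, 53.0], 1], [[-11.6, -6.1, -23.6], [59.0, -8.0, 64.0], 1], [[-13.5, -7.1, -27.6], [69.0, -9.0, 74.0], 1], [[-15.5, -8.1, -31.5], [79.0, -11.0, 85.0], 1], [[-17.4, -9.1, -35.4], [88.0, -12.0, 96.0], 1], [[-19.4, -10.2, -39.4], [98.0, -13.0, 106.0], 1], [[-21.3, -11.2, -43.3], [108.0, -15.0, 117.0], 1], [[-21.3, -11.2, -43.3], [108.0, -15.0, 117.0], 1], [[-21.3, -11.2, -43.3], [108.0, -15.0, 117.0], 1], [[-21.3, -11.2, -43.3], [108.0, -8.0, 131.0], 1], [[-21.3, -11.2, -43.3], [107.0, -2.0, 146.0], 1], [[-21.3, -11.2, -43.3], [106.0, 4.0, 161.0], 1], [[-21.3, -11.2, -43.3], [106.0, 11.0, 175.0], 1], [[-21.3, -11.2, -43.3], [105.0, 17.0, 190.0], 1], [[-21.3, -11.2, -43.3], [105.0, 17.0, 190.0], 1], [[-21.3, -11.2, -43.3], [105.0, 17.0, 190.0], 1]]
```

Call:
{"method": "play_rows", "body": {
  "moves": [
    [[-1.9,-1.0,-3.9],[10,-1,11],1],
    [[-3.9,-2.0,-7.9],[20,-3,21],1],
    [[-5.8,-3.0,-11.8],[29,-4,32],1],
    [[-7.7,-4.1,-15.7],[39,-5,42],1],
    [[-9.7,-5.1,-19.7],[49,-7,53],1],
    [[-11.6,-6.1,-23.6],[59,-8,64],1],
    [[-13.5,-7.1,-27.6],[69,-9,74],1],
    [[-15.5,-8.1,-31.5],[79,-11,85],1],
    [[-17.4,-9.1,-35.4],[88,-12,96],1],
    [[-19.4,-10.2,-39.4],[98,-13,106],1],
    [[-21.3,-11.2,-43.3],[108,-15,117],1],
    [[-21.3,-11.2,-43.3],[108,-15,117],1],
    [[-21.3,-11.2,-43.3],[108,-15,117],1],
    [[-21.3,-11.2,-43.3],[108,-8,131],1],
    [[-21.3,-11.2,-43.3],[107,-2,146],1],
    [[-21.3,-11.2,-43.3],[106,4,161],1],
    [[-21.3,-11.2,-43.3],[106,11,175],1],
    [[-21.3,-11.2,-43.3],[105,17,190],1],
    [[-21.3,-11.2,-43.3],[105,17,190],1],
    [[-21.3,-11.2,-43.3],[105,17,190],1]
  ]
}}

```text
clock: 6.2
eef_pos: [492.1, 73.8, 139.1]
tcp_rot: [-3.14, 0.908, 2.175]
contact_force: [-0.0, 0.3, 0.3]
opening: 1.001
```

```bash
python3 - <<'E'
from h import *
from rig import r
for n in ("scene","top"):
    f=r.grab_frame(n); cv2.imwrite(f"pics/{n}1.png",cv2.resize(f["color"][100:300,180:400,::-1],None,fx=3,fy=3,interpolation=cv2.INTER_CUBIC))
s=r.sense()
p,R=tcp_for([527.6,23.3,0],2.175,38,22,108)
print(s["clock"],s["qpos"].round(2),s["eef_pos"],R.inv().apply(p-s["eef_pos"]),np.degrees((Rn.from_euler('xyz',s["tcp_rot"]).inv()*R).as_rotvec()))
print(ik(s["eef_pos"],Rn.from_euler('xyz',s["tcp_rot"]),s["qpos"]).round(2))
rows(s,[(p,R,8),(p,R,2)],1)
E
```

```text
6.3 [ 0.72  0.45  2.15 -1.11  1.07  0.95] [492.29484366  74.78502865 139.62288864] [ 2.98589508e-02 -1.94454456e-01  7.03258678e+01] [ 0.00637126  0.02084794 -0.02954408]
[ 0.72  0.43  2.17 -1.1   1.07  0.95]
# 8 rows; per row deg 0.004589529541140388 mm 8.790767866657381
# 2 rows; per row deg 0.0 mm 0.0
[[[0.0, 0.0, -0.0], [0.0, -0.0, 9.0], 1], [[0.0, 0.0, -0.0], [0.0, -0.0, 18.0], 1], [[0.0, 0.0, -0.0], [0.0, -0.0, 26.0], 1], [[0.0, 0.0, -0.0], [0.0, -0.0, 35.0], 1], [[0.0, 0.0, -0.0], [0.0, -0.0, 44.0], 1], [[0.0, 0.0, -0.0], [0.0, -0.0, 53.0], 1], [[0.0, 0.0, -0.0], [0.0, -0.0, 62.0], 1], [[0.0, 0.0, -0.0], [0.0, -0.0, 70.0], 1], [[0.0, 0.0, -0.0], [0.0, -0.0, 70.0], 1], [[0.0, 0.0, -0.0], [0.0, -0.0, 70.0], 1]]
```

View pics/scene1.png

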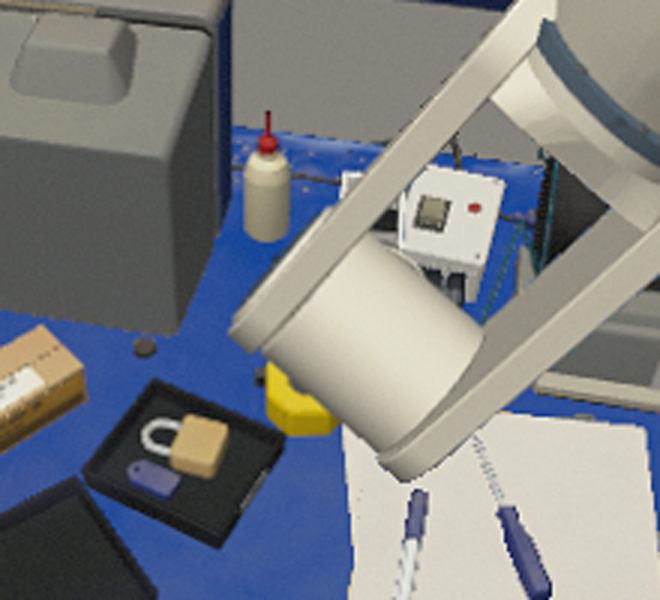

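View pics/top1.png

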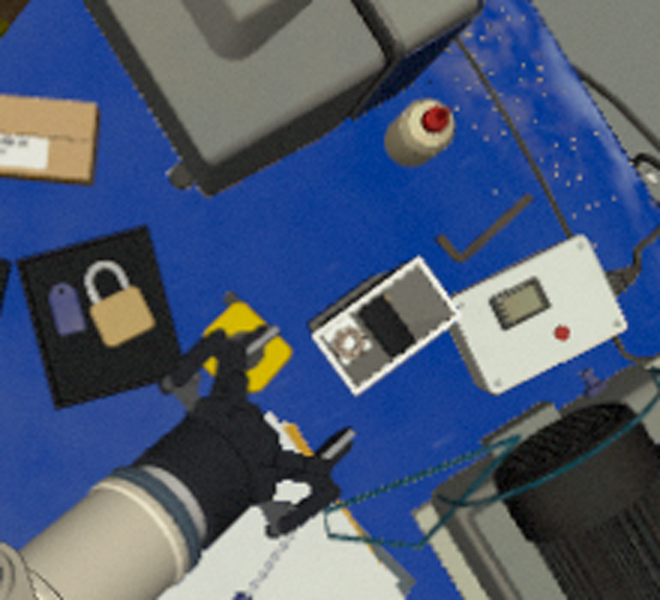

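Call:
{"method": "play_rows", "body": {
  "moves": [
    [[0,0,0],[0,0,9],1],
    [[0,0,0],[0,0,18],1],
    [[0,0,0],[0,0,26],1],
    [[0,0,0],[0,0,35],1],
    [[0,0,0],[0,0,44],1],
    [[0,0,0],[0,0,53],1],
    [[0,0,0],[0,0,62],1],
    [[0,0,0],[0,0,70],1],
    [[0,0,0],[0,0,70],1],
    [[0,0,0],[0,0,70],1]
  ]
}}

```text
clock: 7.3
eef_pos: [523.6, 29.1, 96.5]
tcp_rot: [3.141, 0.908, 2.174]
contact_force: [-1.0, -0.1, -0.4]
opening: 1.001
```

```bash
python3 - <<'E'
from h import *
from rig import r
f=r.grab_frame("top"); cv2.imwrite(f"pics/top2.png",cv2.resize(f["color"][150:270,240:360,::-1],None,fx=5,fy=5,interpolation=cv2.INTER_CUBIC))
s=r.sense()
print(s["clock"],s["qpos"].round(2),s["eef_pos"].round(1),s["contact_force"].round(1))
E
```

```text
7.35 [ 0.59  0.54  2.17 -1.26  0.97  1.04] [523.7  29.4  96.6] [-0.2  0.5 -0.1]
```

View pics/top2.png

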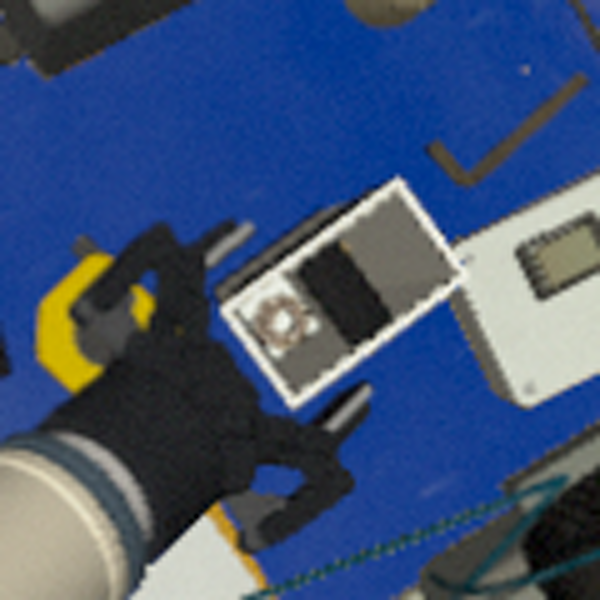

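Call:
{"method": "play_rows", "body": {
  "moves": [
    [[0,0,0],[0,0,0],0.8],
    [[0,0,0],[0,0,0],0.72],
    [[0,0,0],[0,0,0],0.68],
    [[0,0,0],[0,0,0],0.6],
    [[0,0,0],[0,0,0],0.5],
    [[0,0,0],[0,0,0],0.4],
    [[0,0,0],[0,0,0],0.3],
    [[0,0,0],[0,0,0],0.3]
  ],
  "newtons": 80
}}

```text
clock: 8.15
eef_pos: [523.8, 29.4, 96.8]
tcp_rot: [3.14, 0.908, 2.174]
contact_force: [-1.2, 1.7, 4.1]
opening: 0.633
```

```bash
python3 - <<'E'
from h import *
from rig import r
f=r.grab_frame("top"); cv2.imwrite(f"pics/top3.png",cv2.resize(f["color"][150:270,240:360,::-1],None,fx=5,fy=5,interpolation=cv2.INTER_CUBIC))
pickle.dump(f,open("top3.pkl","wb"))
s=r.sense()
print(s["clock"],s["qpos"].round(2),s["eef_pos"].round(1),s["contact_force"].round(1),s["opening"])
E
```

```text
8.2 [ 0.59  0.54  2.17 -1.26  0.97  1.04] [523.8  29.4  96.8] [-0.5  2.4  4.4] 0.6361986738851672
```

View pics/top3.png

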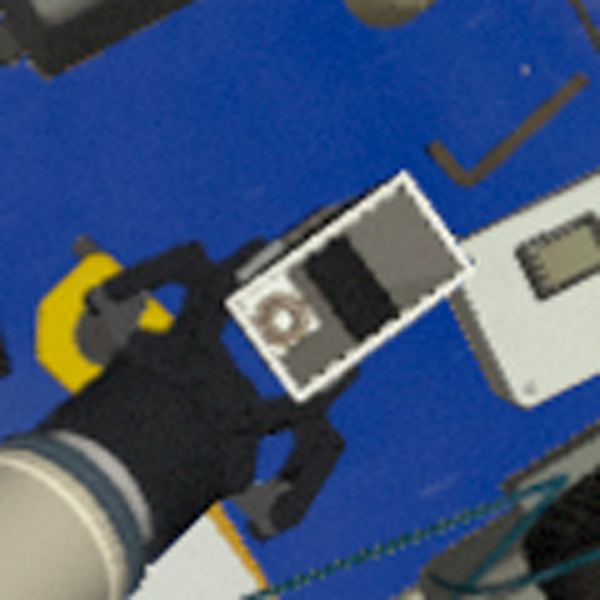

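```bash
python3 - <<'E'
from h import *
from rig import r
s=r.sense();p=s["eef_pos"];R=Rn.from_euler('xyz',s["tcp_rot"])
rows(s,[(p+[0,0,10],R,4),(p+[0,0,90],R,8),(p+[0,0,90],R,2)],.3)
print(chk(p+[0,0,90],R,s["qpos"]))
E
```

```text
# 4 rows; per row deg 0.0 mm 2.5
# 8 rows; per row deg 0.0 mm 10.0
# 2 rows; per row deg 0.0 mm 0.0
[[[0.0, 0.0, 0.0], [-2.0, 0.0, -2.0], 0.3], [[0.0, 0.0, 0.0], [-4.0, 0.0, -3.0], 0.3], [[0.0, 0.0, 0.0], [-6.0, 0.0, -5.0], 0.3], [[0.0, 0.0, 0.0], [-8.0, 0.0, -6.0], 0.3], [[0.0, 0.0, 0.0], [-16.0, 0.0, -12.0], 0.3], [[0.0, 0.0, 0.0], [-24.0, 0.0, -18.0], 0.3], [[0.0, 0.0, 0.0], [-32.0, 0.0, -25.0], 0.3], [[0.0, 0.0, 0.0], [-39.0, 0.0, -31.0], 0.3], [[0.0, 0.0, 0.0], [-47.0, 0.0, -37.0], 0.3], [[0.0, 0.0, 0.0], [-55.0, 0.0, -43.0], 0.3], [[0.0, 0.0, 0.0], [-63.0, 0.0, -49.0], 0.3], [[0.0, 0.0, 0.0], [-71.0, 0.0, -55.0], 0.3], [[0.0, 0.0, 0.0], [-71.0, 0.0, -55.0], 0.3], [[0.0, 0.0, 0.0], [-71.0, 0.0, -55.0], 0.3]]
(array([ 0.6 ,  0.33,  2.16, -1.13,  1.06,  0.8 ]), [])
```

Call:
{"method": "play_rows", "body": {
  "moves": [
    [[0,0,0],[-2,0,-2],0.3],
    [[0,0,0],[-4,0,-3],0.3],
    [[0,0,0],[-6,0,-5],0.3],
    [[0,0,0],[-8,0,-6],0.3],
    [[0,0,0],[-16,0,-12],0.3],
    [[0,0,0],[-24,0,-18],0.3],
    [[0,0,0],[-32,0,-25],0.3],
    [[0,0,0],[-39,0,-31],0.3],
    [[0,0,0],[-47,0,-37],0.3],
    [[0,0,0],[-55,0,-43],0.3],
    [[0,0,0],[-63,0,-49],0.3],
    [[0,0,0],[-71,0,-55],0.3],
    [[0,0,0],[-71,0,-55],0.3],
    [[0,0,0],[-71,0,-55],0.3]
  ]
}}

```text
clock: 9.6
eef_pos: [523.9, 29.2, 186.7]
tcp_rot: [3.139, 0.908, 2.173]
contact_force: [-0.1, -0.1, -4.7]
opening: 0.631
```

```bash
python3 - <<'E'
from h import *
from rig import r
for n,x in (("top",(140,270,220,380)),("scene",(90,270,200,400))):
    f=r.grab_frame(n); cv2.imwrite(f"pics/{n}4.png",cv2.resize(f["color"][x[0]:x[1],x[2]:x[3],::-1],None,fx=4,fy=4,interpolation=cv2.INTER_CUBIC)[:600])
    pickle.dump(f,open(f"{n}4.pkl","wb"))
s=r.sense();pickle.dump(s,open("s4.pkl","wb"))
print(s["clock"],s["qpos"].round(2),s["eef_pos"].round(1),s["contact_force"].round(1),s["opening"])
E
```

```text
9.7 [ 0.59  0.35  2.14 -1.14  1.05  0.8 ] [523.7  29.  186.3] [-0.1 -0.3 -4.4] 0.6312859911403884
```

View pics/top4.png

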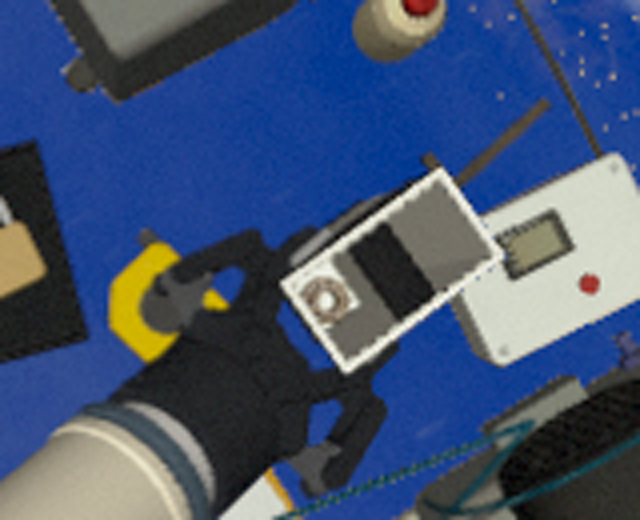

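View pics/scene4.png

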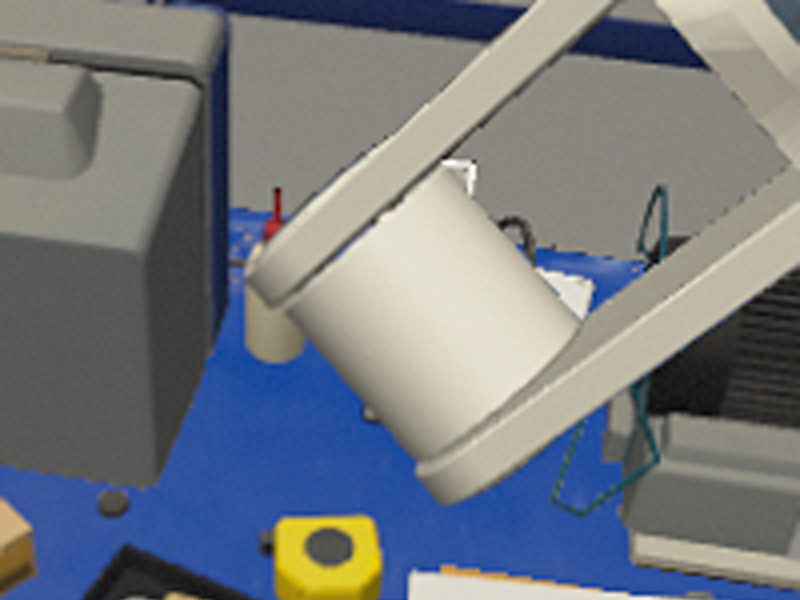

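```bash
python3 - <<'E'
from h import *
def fit(f,cs,z0):
    L=np.array([[48,26,150],[48,-26,150],[-48,-26,150],[-48,26,150]],float)
    for free in ("shift","tilt"):
        def P(p):
            if free=="shift": return Rn.from_euler('z',p[2]).apply(L)+[p[0],p[1],z0]
            # fixed x,y foot at POT, tilt about y
        def res(p): 
            q=proj(f,P(p)); D=((q[:,None]-cs[None])**2).sum(2); return (q-cs[D.argmin(1)]).ravel()
        if free=="shift":
            o=least_squares(res,[527,23,2.175]);print(o.x.round(2),np.abs(o.fun).max().round(2))
            d=o.x[:2]-[527.5,23.2]; print("dx,dy in pot",d@[np.cos(2.175),np.sin(2.175)],d@[-np.sin(2.175),np.cos(2.175)])
m=lambda a,f,o:(np.array(a,float)+.5)/f-.5+np.array(o)
t3=pickle.load(open("top3.pkl","rb"));t4=pickle.load(open("top4.pkl","rb"));t0=pickle.load(open("top0.pkl","rb"))
fit(t0,m([(118,372),(232,530),(500,322),(398,168)],8,(270,165)),0)
fit(t3,m([(229,302),(302,400),(472,268),(405,172)],5,(240,150)),0)
fit(t4,m([(283,283),(347,372),(502,255),(442,170)],4,(220,140)),90)
E
```

```text
[527.53  23.24   2.17] 0.56
dx,dy in pot 0.014940688437017449 -0.04801002865604756
[530.47  19.92   2.18] 0.63
dx,dy in pot -4.384565949068185 -0.5791917456513495
[529.98  19.74   2.17] 0.72
dx,dy in pot -4.26161972130166 -0.07686261809976452
```

```bash
cat >> h.py <<'E'
GX,GZ,AL=26.3,108,38
def by_lip(lip,yaw,tip):
    o=np.asarray(lip,float)-potR(yaw,tip).apply([-48,0,150]); p,R=tcp_for(o,yaw,AL,GX,GZ,tip)
    foot=[(o+potR(yaw,tip).apply([sx*35,0,0]))[2] for sx in (-1,1)]
    return p,R,o,np.round(foot)
E
python3 - <<'E'
from h import *
from rig import r
s=r.sense()
q=s["qpos"]
p1,R1=tcp_for([530,19.8,90],2.175,AL,GX,GZ);print((p1-s["eef_pos"]).round(1))
p2,R2=tcp_for([465,190,110],2.5,AL,GX,GZ,15)
p3,R3,o3,f3=by_lip([482,408,135],2.898,55)
p4,R4,o4,f4=by_lip([494,405,55],2.898,82)
for p,R in ((p2,R2),(p3,R3),(p4,R4)):
    qq=ik(p,R,q);print(p.round(0),qq.round(2),(qq-q).round(2));q=qq
print(o3,f3,o4,f4)
rows(s,[(p2,R2,13),(p3,R3,16),(p4,R4,10),(p4,R4,1)],.3)
E
```

```text
[-0.2  0.1  0.1]
[476. 182. 206.] [ 0.77  0.17  2.12 -0.84  0.93  0.39] [ 0.18 -0.18 -0.02  0.3  -0.12 -0.41]
[406. 427. 153.] [ 0.78  0.39  1.77  0.05  1.01 -0.57] [ 0.01  0.22 -0.36  0.89  0.08 -0.96]
[434. 420. 106.] [ 0.56  0.66  1.55  0.38  1.33 -0.93] [-0.22  0.26 -0.21  0.33  0.32 -0.36]
[336.03580672 444.27617064  88.28283267] [ 60. 117.] [343.36194371 442.43775588  81.65690216] [ 47. 116.]
# 13 rows; per row deg 1.8387728051568728 mm 12.386789046197423
# 16 rows; per row deg 2.863196506178014 mm 16.277520414100113
# 10 rows; per row deg 2.6999999999999984 mm 5.479544178485385
# 1 rows; per row deg 0.0 mm 0.0
[[[-1.0, 1.1, -1.0], [6.0, 4.0, -10.0], 0.3], [[-2.0, 2.3, -2.1], [12.0, 7.0, -20.0], 0.3], [[-3.0, 3.4, -3.1], [18.0, 11.0, -31.0], 0.3], [[-4.0, 4.6, -4.1], [24.0, 15.0, -41.0], 0.3], [[-5.0, 5.7, -5.1], [30.0, 18.0, -51.0], 0.3], [[-6.0, 6.9, -6.2], [36.0, 22.0, -61.0], 0.3], [[-7.1, 8.0, -7.2], [42.0, 26.0, -71.0], 0.3], [[-8.1, 9.2, -8.2], [48.0, 29.0, -81.0], 0.3], [[-9.1, 10.3, -9.2], [54.0, 33.0, -92.0], 0.3], [[-10.1, 11.5, -10.3], [60.0, 37.0, -102.0], 0.3], [[
[... 867 characters left out ...]
-270.0], 0.3], [[-17.6, 50.2, -37.5], [257.0, 124.0, -280.0], 0.3], [[-17.8, 52.5, -39.1], [269.0, 129.0, -290.0], 0.3], [[-17.0, 55.1, -39.7], [271.0, 131.0, -286.0], 0.3], [[-16.1, 57.7, -40.3], [274.0, 133.0, -281.0], 0.3], [[-15.2, 60.2, -40.8], [276.0, 135.0, -276.0], 0.3], [[-14.3, 62.8, -41.3], [278.0, 137.0, -272.0], 0.3], [[-13.4, 65.4, -41.8], [281.0, 139.0, -267.0], 0.3], [[-12.5, 67.9, -42.3], [283.0, 141.0, -263.0], 0.3], [[-11.5, 70.5, -42.8], [285.0, 143.0, -258.0], 0.3], [[-10.6, 73.1, -43.3], [288.0, 145.0, -254.0], 0.3], [[-9.6, 75.6, -43.8], [290.0, 146.0, -249.0], 0.3], [[-8.6, 78.2, -44.2], [292.0, 148.0, -244.0], 0.3], [[-8.6, 78.2, -44.2], [292.0, 148.0, -244.0], 0.3]]
```

```bash
python3 - <<'E'
from h import *
s=pickle.load(open("scene0.pkl","rb"));t=pickle.load(open("top0.pkl","rb"))
for P in ([343,442,0],[343,442,80],[300,480,80],[343,500,0]):
    print(P,(proj(s,P)*1.5).round(0),(proj(t,P)*1.5).round(0))
E
```

```text
[343, 442, 0] [[367. 545.]] [[212. 423.]]
[343, 442, 80] [[365. 522.]] [[199. 433.]]
[300, 480, 80] [[369. 566.]] [[177. 460.]]
[343, 500, 0] [[337. 576.]] [[180. 423.]]
```

Call:
{"method": "play_rows", "body": {
  "moves": [
    [[-1,1.1,-1],[6,4,-10],0.3],
    [[-2,2.3,-2.1],[12,7,-20],0.3],
    [[-3,3.4,-3.1],[18,11,-31],0.3],
    [[-4,4.6,-4.1],[24,15,-41],0.3],
    [[-5,5.7,-5.1],[30,18,-51],0.3],
    [[-6,6.9,-6.2],[36,22,-61],0.3],
    [[-7.1,8,-7.2],[42,26,-71],0.3],
    [[-8.1,9.2,-8.2],[48,29,-81],0.3],
    [[-9.1,10.3,-9.2],[54,33,-92],0.3],
    [[-10.1,11.5,-10.3],[60,37,-102],0.3],
    [[-11.1,12.6,-11.3],[66,40,-112],0.3],
    [[-12.1,13.8,-12.3],[72,44,-122],0.3],
    [[-13.1,14.9,-13.3],[78,48,-132],0.3],
    [[-13.4,17.2,-15],[90,53,-142],0.3],
    [[-13.8,19.6,-16.6],[102,58,-152],0.3],
    [[-14.1,21.9,-18.2],[114,63,-162],0.3],
    [[-14.4,24.3,-19.8],[126,68,-172],0.3],
    [[-14.7,26.6,-21.4],[138,73,-182],0.3],
    [[-15,29,-23],[150,78,-192],0.3],
    [[-15.3,31.3,-24.6],[162,83,-201],0.3]
  ]
}}

```text
clock: 11.7
eef_pos: [444.7, 289.4, 182.2]
tcp_rot: [-3.104, 0.339, 2.688]
contact_force: [0.5, 0.7, -6.5]
opening: 0.628
```

```bash
python3 - <<'E'
from h import *
from rig import r
s=r.sense();print(s["clock"],s["qpos"].round(2),s["contact_force"].round(1))
p3,R3,o3,f3=by_lip([482,408,135],2.898,55)
p4,R4,o4,f4=by_lip([494,405,55],2.898,82)
rows(s,[(p3,R3,9),(p4,R4,10),(p4,R4,1)],.3)
E
```

```text
11.7 [ 0.79  0.23  1.97 -0.43  0.9  -0.06] [ 0.5  0.7 -6.5]
# 9 rows; per row deg 2.8502584973721956 mm 16.188400979764346
# 10 rows; per row deg 2.6999999999999984 mm 5.479544178485385
# 1 rows; per row deg 0.0 mm 0.0
[[[-0.4, 2.5, -1.4], [11.0, 12.0, -1.0], 0.3], [[-0.9, 4.9, -2.8], [22.0, 24.0, -2.0], 0.3], [[-1.3, 7.4, -4.1], [33.0, 35.0, -3.0], 0.3], [[-1.7, 9.8, -5.5], [44.0, 47.0, -3.0], 0.3], [[-2.1, 12.3, -6.9], [55.0, 59.0, -4.0], 0.3], [[-2.6, 14.7, -8.3], [66.0, 71.0, -5.0], 0.3], [[-3.0, 17.2, -9.7], [77.0, 83.0, -6.0], 0.3], [[-3.4, 19.7, -11.0], [88.0, 95.0, -7.0], 0.3], [[-3.8, 22.1, -12.4], [99.0, 106.0, -8.0], 0.3], [[-3.6, 24.8, -12.5], [98.0, 107.0, -3.0], 0.3], [[-3.3, 27.5, -12.6], [97.0, 108.0, 3.0], 0.3], [[-3.0, 30.2, -12.7], [96.0, 109.0, 8.0], 0.3], [[-2.7, 32.9, -12.8], [95.0, 110.0, 13.0], 0.3], [[-2.4, 35.6, -12.9], [94.0, 110.0, 19.0], 0.3], [[-2.1, 38.2, -13.0], [92.0, 111.0, 24.0], 0.3], [[-1.8, 40.9, -13.1], [91.0, 112.0, 29.0], 0.3], [[-1.5, 43.6, -13.2], [90.0, 113.0, 35.0], 0.3], [[-1.2, 46.3, -13.2], [89.0, 114.0, 40.0], 0.3], [[-0.9, 49.0, -13.3], [88.0, 114.0, 45.0], 0.3], [[-0.9, 49.0, -13.3], [88.0, 114.0, 45.0], 0.3]]
```

Call:
{"method": "play_rows", "body": {
  "moves": [
    [[-0.4,2.5,-1.4],[11,12,-1],0.3],
    [[-0.9,4.9,-2.8],[22,24,-2],0.3],
    [[-1.3,7.4,-4.1],[33,35,-3],0.3],
    [[-1.7,9.8,-5.5],[44,47,-3],0.3],
    [[-2.1,12.3,-6.9],[55,59,-4],0.3],
    [[-2.6,14.7,-8.3],[66,71,-5],0.3],
    [[-3,17.2,-9.7],[77,83,-6],0.3],
    [[-3.4,19.7,-11],[88,95,-7],0.3],
    [[-3.8,22.1,-12.4],[99,106,-8],0.3],
    [[-3.6,24.8,-12.5],[98,107,-3],0.3],
    [[-3.3,27.5,-12.6],[97,108,3],0.3],
    [[-3,30.2,-12.7],[96,109,8],0.3],
    [[-2.7,32.9,-12.8],[95,110,13],0.3],
    [[-2.4,35.6,-12.9],[94,110,19],0.3],
    [[-2.1,38.2,-13],[92,111,24],0.3],
    [[-1.8,40.9,-13.1],[91,112,29],0.3],
    [[-1.5,43.6,-13.2],[90,113,35],0.3],
    [[-1.2,46.3,-13.2],[89,114,40],0.3],
    [[-0.9,49,-13.3],[88,114,45],0.3],
    [[-0.9,49,-13.3],[88,114,45],0.3]
  ]
}}

```text
clock: 13.7
eef_pos: [434.5, 418.7, 104.9]
tcp_rot: [-3.141, -0.525, 2.898]
contact_force: [1.0, -0.3, -5.4]
opening: 0.637
```

```bash
cat > look.py <<'E'
from h import *
from rig import r
import sys
tag=sys.argv[1]
for n,x in (("top",(140,310,60,260)),("scene",(170,350,120,320))):
    f=r.grab_frame(n); cv2.imwrite(f"pics/{n}{tag}.png",cv2.resize(f["color"][x[0]:x[1],x[2]:x[3],::-1],None,fx=3.3,fy=3.3,interpolation=cv2.INTER_CUBIC))
    pickle.dump(f,open(f"{n}{tag}.pkl","wb"))
s=r.sense();pickle.dump(s,open(f"s{tag}.pkl","wb"))
print(s["clock"],s["qpos"].round(2),s["eef_pos"].round(1),s["tcp_rot"].round(3),s["contact_force"].round(1),s["wrist_torque"].round(2),s["opening"])
E
python3 look.py 5; python3 - <<'E'
from h import *
s=pickle.load(open("s5.pkl","rb"))
p4,R4,o4,f4=by_lip([494,405,55],2.898,82); print(p4-s["eef_pos"])
E
```

```text
13.8 [ 0.56  0.66  1.55  0.38  1.33 -0.93] [434.  419.4 106.1] [ 3.141 -0.522  2.899] [ 0.3  0.  -4.6] [-0.23 -0.72 -0.01] 0.6342465231858558
[0.34742158 0.46297119 0.20975992]
```

View pics/top5.png

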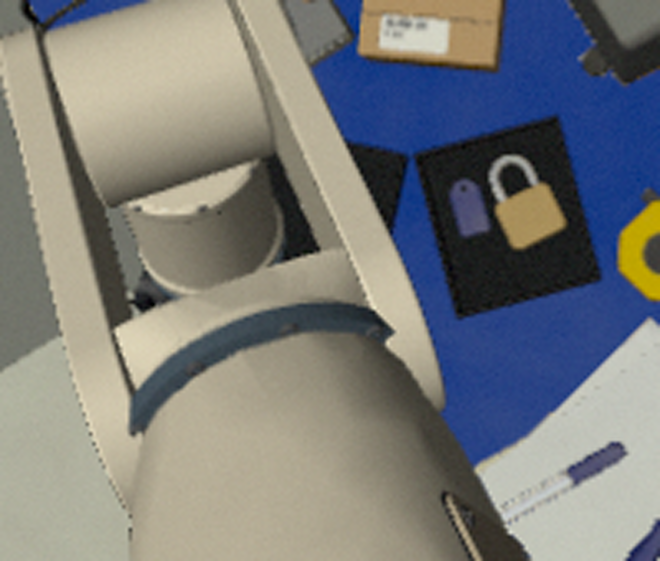

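View pics/scene5.png

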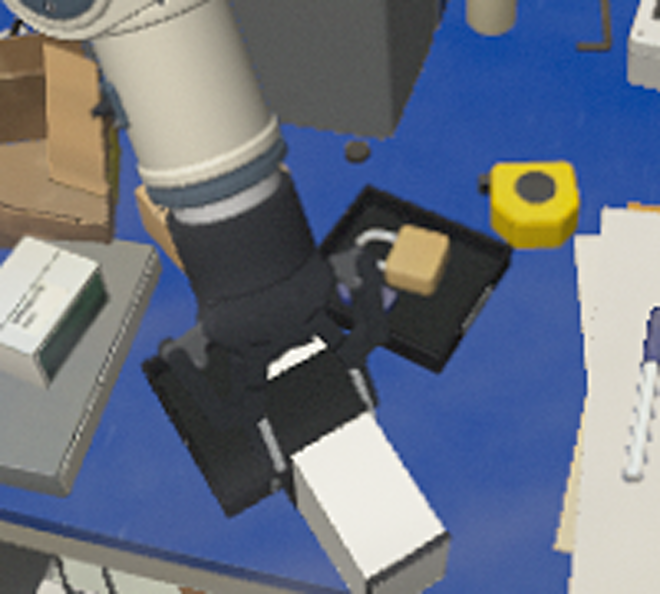

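```bash
python3 - <<'E'
from h import *
s=pickle.load(open("s5.pkl","rb"));f=pickle.load(open("scene5.pkl","rb"));c=f["color"]
cv2.imwrite("pics/scene5z.png",cv2.resize(c[265:355,185:275,::-1],None,fx=6,fy=6,interpolation=cv2.INTER_CUBIC))
R=Rn.from_euler('xyz',s["tcp_rot"]);p=s["eef_pos"]
# pot pose in tool frame, hyp A: shift
Rg=graspR(2.175,38)
L=np.array([[35,26,0],[35,-26,0],[-35,26,0],[-35,-26,0],[48,26,150],[48,-26,150]],float)
s3=np.array([523.8,29.2,96.8])
for nm,o,T in (("shift",[530.1,19.8,0],Rn.identity()),("tilt",[527.6,23.3,0],Rn.from_rotvec(-np.array([-np.sin(2.175),np.cos(2.175),0])*4.3/150)),("tilt_about -x foot",None,Rn.from_rotvec(-np.array([-np.sin(2.175),np.cos(2.175),0])*4.3/150))):
    Rp=T*Rn.from_euler('z',2.175)
    if o is None: o=np.array([527.6,23.3,0])+Rn.from_euler('z',2.175).apply([-35,0,0])-Rp.apply([-35,0,0])
    W=Rp.apply(L)+o
    tool=Rg.inv().apply(W-s3)
    print(nm,((proj(f,R.apply(tool)+p)-[185,265])*6+2.5).round(0).tolist())
E
```

```text
shift [[430.0, 422.0], [288.0, 510.0], [415.0, 488.0], [283.0, 571.0], [187.0, 34.0], [50.0, 107.0]]
tilt [[430.0, 415.0], [287.0, 503.0], [417.0, 487.0], [285.0, 570.0], [185.0, 31.0], [48.0, 104.0]]
tilt_about -x foot [[428.0, 412.0], [285.0, 500.0], [416.0, 485.0], [283.0, 567.0], [184.0, 29.0], [47.0, 102.0]]
```

View pics/scene5z.png

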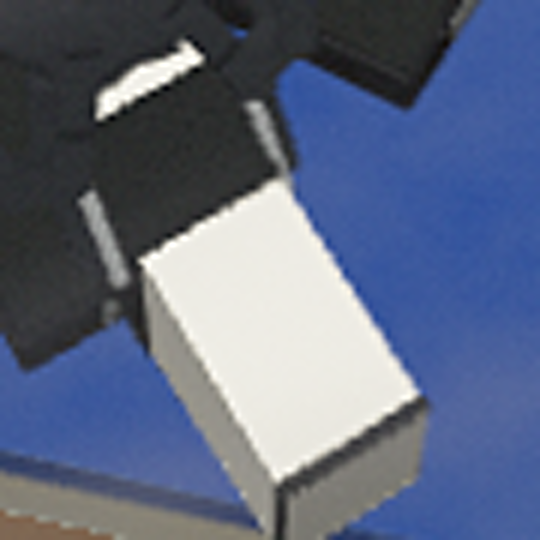

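```bash
python3 - <<'E'
from h import *
s=pickle.load(open("s5.pkl","rb"));f=pickle.load(open("scene5.pkl","rb"))
R=Rn.from_euler('xyz',s["tcp_rot"]);p=s["eef_pos"]
Rg=graspR(2.175,38);s3=np.array([523.8,29.2,96.8])
t5=np.tan(np.radians(5))
L=np.array([[35,26,0],[35,-26,0],[35+88*t5,26.5,88],[35+88*t5,-26.5,88],[35+136*t5,26,136],[35+136*t5,-26,136],[-35,26,0]])
obs=np.array([(428,404),(279,488),(284,178),(143,262),(203,66),(97,119),(415,478)],float)
obs=(obs-2.5)/6+[185,265]
py=np.array([-np.sin(2.175),np.cos(2.175),0])
use=[0,1,2,3]
t4=pickle.load(open("top4.pkl","rb"));s4=pickle.load(open("s4.pkl","rb"));R4=Rn.from_euler('xyz',s4["tcp_rot"])
L4=np.array([[48,26,150],[48,-26,150],[-48,-26,150],[-48,26,150]],float)
o4=(np.array([(283,283),(347,372),(502,255),(442,170)],float)+.5)/4-.5+[220,140]
def model(k):
    th,dx,dz,dy,sx,sy=k
    Rp=Rn.from_rotvec(-py*np.radians(th))*Rn.from_euler('z',2.175)
    o=np.array([527.6,23.3,0])+Rn.from_euler('z',2.175).apply([dx,dy,dz])
    g=lambda X,RR,pp:RR.apply(Rg.inv().apply(Rp.apply(X)+o-s3))+pp
    a=proj(f,g(L[use],R,p))+[sx,sy]; b=proj(t4,g(L4,R4,s4["eef_pos"]))
    return a,b
for nm,fx in (("free",1),("th0",0)):
    def res(k):
        if not fx:k=np.r_[0,k[1:]]
        a,b=model(k); return np.r_[(a-obs[use]).ravel(),(b-o4).ravel(),k[0]*.1,k[1:4]*.1,k[4:]*1.0]
    o=least_squares(res,np.zeros(6));print(nm,o.x.round(2),o.cost.round(2),o.fun.round(1))
E
```

```text
free [  9.65  18.23 -11.39   0.99  -2.26  -1.49] 1386.32 [  1.2  -0.2   1.7   0.9  -0.1   0.6  -0.5   0.2  17.3  20.8 -14.  -22.4
 -16.9 -20.6  13.   21.1   1.    1.8  -1.1   0.1  -2.3  -1.5]
th0 [ 0.   -4.46 -3.1   0.64 -1.33 -2.8 ] 1397.99 [  0.3   1.4   1.4   2.1  -0.1  -0.1  -0.3  -0.6  16.1  21.7 -15.2 -21.6
 -15.7 -20.7  14.6  21.4   0.   -0.4  -0.3   0.1  -1.3  -2.8]
```

```bash
cat > tilt.py <<'E'
from h import *
s=pickle.load(open("s5.pkl","rb"));f=pickle.load(open("scene5.pkl","rb"))
R=Rn.from_euler('xyz',s["tcp_rot"]);p=s["eef_pos"]
Rg=graspR(2.175,38);s3=np.array([523.8,29.2,96.8])
t5=np.tan(np.radians(5))
L=np.array([[35,26,0],[35,-26,0],[35+88*t5,26.5,88],[35+88*t5,-26.5,88],[-35,26,0]])
obs=np.array([(428,404),(279,488),(284,178),(143,262),(415,478)],float)
obs=(obs-2.5)/6+[185,265]
py=np.array([-np.sin(2.175),np.cos(2.175),0])
use=[0,1,2,3]
t4=pickle.load(open("top4.pkl","rb"));s4=pickle.load(open("s4.pkl","rb"));R4=Rn.from_euler('xyz',s4["tcp_rot"])
L4=np.array([[48,-26,150],[48,26,150],[-48,26,150],[-48,-26,150]],float)
o4=(np.array([(283,283),(347,372),(502,255),(442,170)],float)+.5)/4-.5+[220,140]
def model(k):
    th,dx,dz,dy,sx,sy=k
    Rp=Rn.from_rotvec(-py*np.radians(th))*Rn.from_euler('z',2.175)
    o=np.array([527.6,23.3,0])+Rn.from_euler('z',2.175).apply([dx,dy,dz])
    g=lambda X,RR,pp:RR.apply(Rg.inv().apply(Rp.apply(X)+o-s3))+pp
    a=proj(f,g(L[use],R,p))+[sx,sy]; b=proj(t4,g(L4,R4,s4["eef_pos"]))
    return a,b
for th in (None,0,1,2,3,4):
    def res(k):
        if th is not None:k=np.r_[th,k[1:]]
        a,b=model(k); return np.r_[(a-obs[use]).ravel(),(b-o4).ravel(),k[0]*.1,k[1:4]*.05,k[4:]*1.0]
    o=least_squares(res,np.zeros(6));print(th,o.x.round(2),o.cost.round(2),o.fun[:16].round(1))
E
python3 tilt.py
```

```text
None [ 1.91  0.91  2.57 -0.12  0.43  0.  ] 3.38 [-0.1  0.5  1.   1.1 -0.5 -0.5 -0.8 -1.1  0.9  0.5  0.4 -0.5 -0.3 -0.
 -0.6  0.2]
0 [ 0.   -3.65  4.45 -0.19  0.64 -0.23] 3.66 [-0.3  0.7  0.9  1.3 -0.5 -0.5 -0.7 -1.2  0.7  0.6  0.2 -0.3  0.   0.1
 -0.4  0.2]
1 [ 0.   -1.26  3.46 -0.15  0.53 -0.11] 3.45 [-0.2  0.6  0.9  1.2 -0.5 -0.5 -0.7 -1.2  0.8  0.6  0.3 -0.4 -0.1  0.
 -0.5  0.2]
2 [ 0.    1.12  2.48 -0.11  0.42  0.01] 3.39 [-0.1  0.4  1.   1.1 -0.5 -0.5 -0.8 -1.1  0.9  0.5  0.4 -0.5 -0.3 -0.
 -0.6  0.2]
3 [ 0.    3.49  1.52 -0.07  0.31  0.13] 3.48 [ 0.   0.3  1.   1.  -0.5 -0.4 -0.8 -1.   1.   0.5  0.5 -0.6 -0.5 -0.
 -0.7  0.2]
4 [ 0.    5.86  0.58 -0.03  0.2   0.26] 3.76 [ 0.1  0.2  1.   0.9 -0.6 -0.3 -0.8 -1.   1.1  0.4  0.6 -0.6 -0.6 -0.1
 -0.9  0.3]
```

```bash
python3 - <<'E'
from h import *
from rig import r
s=r.sense()
W=[]
for tip,z,n in ((88,36,6),(96,33,12),(96,33,2)):
    p,R,o,ft=by_lip([495,405,z],2.898,tip);W.append((p,R,n));print(ft,chk(p,R,s["qpos"]))
rows(s,W,.3)
E
```

```text
[ 44. 114.] (array([ 0.53,  0.73,  1.5 ,  0.43,  1.41, -0.98]), [])
[ 62. 131.] (array([ 0.49,  0.8 ,  1.41,  0.48,  1.55, -1.01]), [])
[ 62. 131.] (array([ 0.49,  0.8 ,  1.41,  0.48,  1.55, -1.01]), [])
# 6 rows; per row deg 1.0109525968490296 mm 2.4044043157138617
# 12 rows; per row deg 0.6666666666666673 mm 0.7925120160447116
# 2 rows; per row deg 0.0 mm 0.0
[[[-0.0, 1.0, 0.0], [-2.0, 0.0, 1.0], 0.3], [[-0.0, 2.0, 0.0], [-4.0, 0.0, 3.0], 0.3], [[-0.0, 3.0, 0.0], [-6.0, 0.0, 4.0], 0.3], [[-0.0, 4.0, 0.0], [-8.0, 1.0, 5.0], 0.3], [[-0.0, 5.1, 0.0], [-10.0, 1.0, 6.0], 0.3], [[-0.0, 6.1, 0.0], [-12.0, 1.0, 8.0], 0.3], [[-0.0, 6.7, 0.0], [-13.0, 1.0, 7.0], 0.3], [[-0.0, 7.4, 0.0], [-13.0, 1.0, 6.0], 0.3], [[-0.0, 8.1, 0.0], [-14.0, 1.0, 6.0], 0.3], [[-0.0, 8.7, 0.0], [-14.0, 1.0, 5.0], 0.3], [[-0.0, 9.4, 0.0], [-14.0, 1.0, 4.0], 0.3], [[-0.0, 10.1, 0.0], [-15.0, 1.0, 4.0], 0.3], [[-0.0, 10.7, 0.0], [-15.0, 1.0, 3.0], 0.3], [[-0.0, 11.4, 0.0], [-16.0, 1.0, 2.0], 0.3], [[-0.0, 12.1, 0.0], [-16.0, 1.0, 2.0], 0.3], [[-0.0, 12.7, 0.0], [-17.0, 1.0, 1.0], 0.3], [[-0.0, 13.4, 0.0], [-17.0, 1.0, 0.0], 0.3], [[-0.0, 14.1, 0.0], [-18.0, 1.0, -0.0], 0.3], [[-0.0, 14.1, 0.0], [-18.0, 1.0, -0.0], 0.3], [[-0.0, 14.1, 0.0], [-18.0, 1.0, -0.0], 0.3]]
```

Call:
{"method": "play_rows", "body": {
  "moves": [
    [[0,1,0],[-2,0,1],0.3],
    [[0,2,0],[-4,0,3],0.3],
    [[0,3,0],[-6,0,4],0.3],
    [[0,4,0],[-8,1,5],0.3],
    [[0,5.1,0],[-10,1,6],0.3],
    [[0,6.1,0],[-12,1,8],0.3],
    [[0,6.7,0],[-12.5,1,7],0.3],
    [[0,7.4,0],[-13,1,6.3],0.3],
    [[0,8.1,0],[-13.5,1,5.6],0.3],
    [[0,8.7,0],[-14,1,5],0.3],
    [[0,9.4,0],[-14.4,1,4.3],0.3],
    [[0,10.1,0],[-15,1,3.7],0.3],
    [[0,10.7,0],[-15.4,1,3],0.3],
    [[0,11.4,0],[-16,1,2.3],0.3],
    [[0,12.1,0],[-16.4,1,1.7],0.3],
    [[0,12.7,0],[-17,1,1],0.3],
    [[0,13.4,0],[-17.4,1,0.4],0.3],
    [[0,14.1,0],[-18,1,0],0.3],
    [[0,14.1,0],[-18,1,0],0.3],
    [[0,14.1,0],[-18,1,0],0.3]
  ]
}}

```text
clock: 15.8
eef_pos: [449.4, 416.5, 97.0]
tcp_rot: [3.142, -0.769, 2.899]
contact_force: [-0.9, 0.1, -4.1]
opening: 0.633
```

```bash
python3 look.py 6
```

```text
15.9 [ 0.48  0.81  1.41  0.48  1.55 -1.01] [449.4 416.6  97.1] [ 3.141 -0.768  2.899] [ 0.9  0.3 -3.5] [-0.23 -0.99 -0.06] 0.6351376620596666
```

View pics/scene6.png

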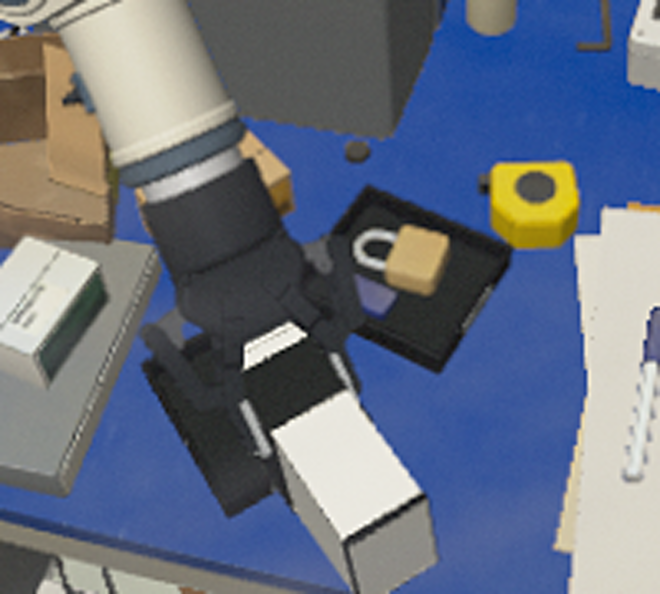

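```bash
python3 - <<'E'
from h import *
from rig import r
s=r.sense()
W=[]
for tip,z,n in ((101,32,14),(101,32,5)):
    p,R,o,ft=by_lip([495,405,z],2.898,tip);W.append((p,R,n));print(ft,chk(p,R,s["qpos"]))
rows(s,W,.3)
E
```

```text
[ 73. 142.] (array([ 0.46,  0.85,  1.36,  0.51,  1.64, -1.02]), [])
[ 73. 142.] (array([ 0.46,  0.85,  1.36,  0.51,  1.64, -1.02]), [])
# 14 rows; per row deg 0.355004628486775 mm 0.47328354569587006
# 5 rows; per row deg 0.0 mm 0.0
[[[-0.0, 0.4, 0.0], [-0.0, -0.0, -0.0], 0.3], [[-0.0, 0.7, 0.0], [-0.0, -0.0, -1.0], 0.3], [[-0.0, 1.1, 0.0], [-0.0, -0.0, -1.0], 0.3], [[-0.0, 1.4, 0.0], [-1.0, -0.0, -2.0], 0.3], [[-0.0, 1.8, 0.0], [-1.0, -0.0, -2.0], 0.3], [[-0.0, 2.1, 0.0], [-1.0, -0.0, -3.0], 0.3], [[-0.0, 2.5, 0.0], [-1.0, -0.0, -3.0], 0.3], [[-0.0, 2.8, 0.0], [-1.0, -0.0, -4.0], 0.3], [[-0.0, 3.2, 0.0], [-1.0, -0.0, -4.0], 0.3], [[-0.0, 3.5, 0.0], [-1.0, -0.0, -5.0], 0.3], [[-0.0, 3.9, 0.0], [-1.0, -0.0, -5.0], 0.3], [[-0.0, 4.3, 0.0], [-2.0, -0.0, -5.0], 0.3], [[-0.0, 4.6, 0.0], [-2.0, -0.0, -6.0], 0.3], [[-0.0, 5.0, 0.0], [-2.0, -0.0, -6.0], 0.3], [[-0.0, 5.0, 0.0], [-2.0, -0.0, -6.0], 0.3], [[-0.0, 5.0, 0.0], [-2.0, -0.0, -6.0], 0.3], [[-0.0, 5.0, 0.0], [-2.0, -0.0, -6.0], 0.3], [[-0.0, 5.0, 0.0], [-2.0, -0.0, -6.0], 0.3], [[-0.0, 5.0, 0.0], [-2.0, -0.0, -6.0], 0.3]]
```

Call:
{"method": "play_rows", "body": {
  "moves": [
    [[0,0.4,0],[0,0,-0.4],0.3],
    [[0,0.7,0],[0,0,-0.9],0.3],
    [[0,1.1,0],[-0.3,0,-1.3],0.3],
    [[0,1.4,0],[-0.5,0,-1.8],0.3],
    [[0,1.8,0],[-0.6,0,-2.2],0.3],
    [[0,2.1,0],[-0.8,0,-2.7],0.3],
    [[0,2.5,0],[-0.9,0,-3.1],0.3],
    [[0,2.8,0],[-1,0,-3.6],0.3],
    [[0,3.2,0],[-1.2,0,-4],0.3],
    [[0,3.5,0],[-1.3,0,-4.5],0.3],
    [[0,3.9,0],[-1.5,0,-5],0.3],
    [[0,4.3,0],[-1.7,0,-5.4],0.3],
    [[0,4.6,0],[-1.8,0,-5.8],0.3],
    [[0,5,0],[-2,0,-6],0.3],
    [[0,5,0],[-2,0,-6],0.3],
    [[0,5,0],[-2,0,-6],0.3],
    [[0,5,0],[-2,0,-6],0.3],
    [[0,5,0],[-2,0,-6],0.3]
  ]
}}

```text
clock: 17.7
eef_pos: [454.7, 415.3, 100.1]
tcp_rot: [3.141, -0.856, 2.899]
contact_force: [-0.9, -0.1, -4.9]
opening: 0.631
```

```bash
python3 look.py 7; python3 -c "
from h import *
f=pickle.load(open('scene7.pkl','rb'));cv2.imwrite('pics/scene7z.png',cv2.convertScaleAbs(cv2.resize(f['color'][255:335,155:255,::-1],None,fx=6,fy=6,interpolation=cv2.INTER_CUBIC),alpha=2))"
```

```text
17.8 [ 0.46  0.85  1.36  0.51  1.64 -1.02] [454.8 415.3 100.1] [ 3.141 -0.856  2.899] [-0.2 -0.2 -4.6] [-0.2  -1.03  0.06] 0.6302111390471298
```

View pics/scene7z.png

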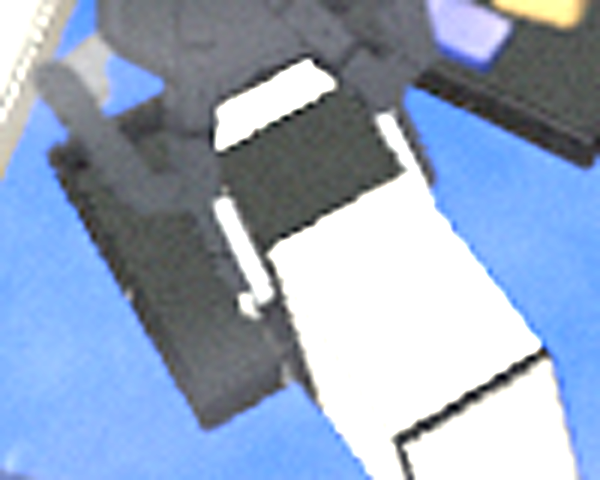

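View pics/top7.png

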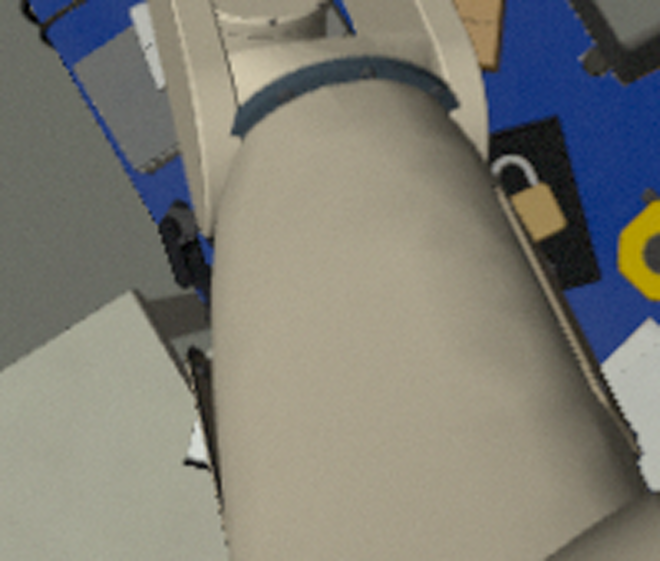

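```bash
python3 - <<'E'
from h import *
from rig import r
s=r.sense()
W=[]
for tip,z,n in ((105,32,10),(105,32,1)):
    p,R,o,ft=by_lip([495,405,z],2.898,tip);W.append((p,R,n));print(ft,chk(p,R,s["qpos"]))
rows(s,W,.3)
E
```

```text
[ 83. 151.] (array([ 0.45,  0.89,  1.32,  0.54,  1.71, -1.03]), [])
[ 83. 151.] (array([ 0.45,  0.89,  1.32,  0.54,  1.71, -1.03]), [])
# 10 rows; per row deg 0.39753891612227393 mm 0.5887605365674323
# 1 rows; per row deg 0.0 mm 0.0
[[[-0.0, 0.4, 0.0], [-0.0, -0.0, -1.0], 0.3], [[-0.0, 0.8, 0.0], [-0.0, -0.0, -1.0], 0.3], [[-0.0, 1.2, 0.0], [-0.0, -0.0, -2.0], 0.3], [[-0.0, 1.6, 0.0], [-0.0, -0.0, -2.0], 0.3], [[-0.0, 2.0, 0.0], [-0.0, -0.0, -3.0], 0.3], [[-0.0, 2.4, 0.0], [-1.0, -0.0, -3.0], 0.3], [[-0.0, 2.8, 0.0], [-1.0, -0.0, -4.0], 0.3], [[-0.0, 3.2, 0.0], [-1.0, -0.0, -5.0], 0.3], [[-0.0, 3.6, 0.0], [-1.0, -0.0, -5.0], 0.3], [[-0.0, 4.0, 0.0], [-1.0, -0.0, -6.0], 0.3], [[-0.0, 4.0, 0.0], [-1.0, -0.0, -6.0], 0.3]]
```

Call:
{"method": "play_rows", "body": {
  "moves": [
    [[0,0.4,0],[0,0,-0.6],0.3],
    [[0,0.8,0],[-0.1,0,-1.2],0.3],
    [[0,1.2,0],[-0.2,0,-1.7],0.3],
    [[0,1.6,0],[-0.3,0,-2.3],0.3],
    [[0,2,0],[-0.4,0,-2.9],0.3],
    [[0,2.4,0],[-0.5,0,-3.5],0.3],
    [[0,2.8,0],[-0.6,0,-4],0.3],
    [[0,3.2,0],[-0.7,0,-4.6],0.3],
    [[0,3.6,0],[-0.9,0,-5.2],0.3],
    [[0,4,0],[-1,0,-5.8],0.3],
    [[0,4,0],[-1,0,-5.8],0.3],
    [[0,4,0],[-1,0,-5.8],0.3],
    [[0,4,0],[-1,0,-5.8],0.3],
    [[0,4,0],[-1,0,-5.8],0.3],
    [[0,4,0],[-1,0,-5.8],0.3]
  ]
}}

```text
clock: 19.3
eef_pos: [459.6, 414.1, 103.2]
tcp_rot: [3.141, -0.925, 2.899]
contact_force: [-0.2, -0.3, -3.7]
opening: 0.632
```

```bash
python3 look.py 8; python3 -c "
from h import *
f=pickle.load(open('scene8.pkl','rb'));cv2.imwrite('pics/scene8z.png',cv2.convertScaleAbs(cv2.resize(f['color'][255:335,155:255,::-1],None,fx=6,fy=6,interpolation=cv2.INTER_CUBIC),alpha=2))"
```

```text
19.4 [ 0.45  0.89  1.32  0.54  1.71 -1.03] [459.6 414.1 103.2] [ 3.141 -0.925  2.899] [-0.5 -0.4 -3.1] [-0.2  -0.81 -0.01] 0.6312953250028492
```

View pics/scene8z.png

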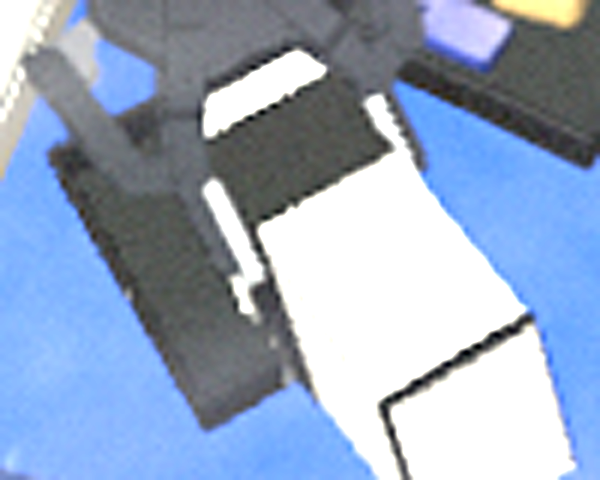

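```bash
python3 - <<'E'
from h import *
from rig import r
s=r.sense()
W=[]
for l,z,n in ((495-16.5,33,6),(495-16.5,33,1)):
    p,R,o,ft=by_lip([l,405+(495-l)*.25,z],2.898,105);W.append((p,R,n));print(ft,chk(p,R,s["qpos"]))
rows(s,W,.3)
E
```

```text
[ 84. 152.] (array([ 0.46,  0.87,  1.36,  0.55,  1.68, -1.03]), [])
[ 84. 152.] (array([ 0.46,  0.87,  1.36,  0.55,  1.68, -1.03]), [])
# 6 rows; per row deg 0.009545017951834255 mm 2.842541328619932
# 1 rows; per row deg 0.0 mm 0.0
[[[-0.0, -0.0, 0.0], [2.0, -0.0, 2.0], 0.3], [[-0.0, -0.0, 0.0], [4.0, -0.0, 4.0], 0.3], [[-0.0, -0.0, 0.0], [6.0, -0.0, 6.0], 0.3], [[-0.0, -0.0, 0.0], [7.0, -0.0, 9.0], 0.3], [[-0.0, -0.0, 0.0], [9.0, -0.0, 11.0], 0.3], [[-0.0, -0.0, 0.0], [11.0, -0.0, 13.0], 0.3], [[-0.0, -0.0, 0.0], [11.0, -0.0, 13.0], 0.3]]
```

Call:
{"method": "play_rows", "body": {
  "moves": [
    [[0,0,0],[2,0,2],0.3],
    [[0,0,0],[4,0,4],0.3],
    [[0,0,0],[6,0,6],0.3],
    [[0,0,0],[7.5,0,8.5],0.3],
    [[0,0,0],[9,0,11],0.3],
    [[0,0,0],[11,0,13],0.3],
    [[0,0,0],[11,0,13],0.3],
    [[0,0,0],[11,0,13],0.3],
    [[0,0,0],[11,0,13],0.3]
  ]
}}

```text
clock: 20.3
eef_pos: [443.3, 418.2, 104.2]
tcp_rot: [3.141, -0.925, 2.899]
contact_force: [0.9, -0.7, -2.7]
opening: 0.63
```

```bash
python3 look.py 9; python3 -c "
from h import *
f=pickle.load(open('scene9.pkl','rb'));cv2.imwrite('pics/scene9z.png',cv2.convertScaleAbs(cv2.resize(f['color'][255:335,155:255,::-1],None,fx=6,fy=6,interpolation=cv2.INTER_CUBIC),alpha=2))
from rig import r
for i in range(3): 
  s=r.sense();print(s['contact_force'].round(2),s['wrist_torque'].round(2))
  r.grab_frame('scene')"
```

```text
20.4 [ 0.46  0.87  1.35  0.55  1.69 -1.03] [443.3 418.2 104.2] [ 3.141 -0.925  2.899] [ 0.3 -0.  -3.4] [-0.23 -0.75  0.  ] 0.6321630302745663
[ 0.31 -0.04 -3.44] [-0.23 -0.75  0.  ]
[ 0.92 -0.57 -2.65] [-0.17 -0.83  0.03]
[ 0.41  1.06 -2.05] [-0.24 -0.77 -0.06]
```

View pics/scene9z.png

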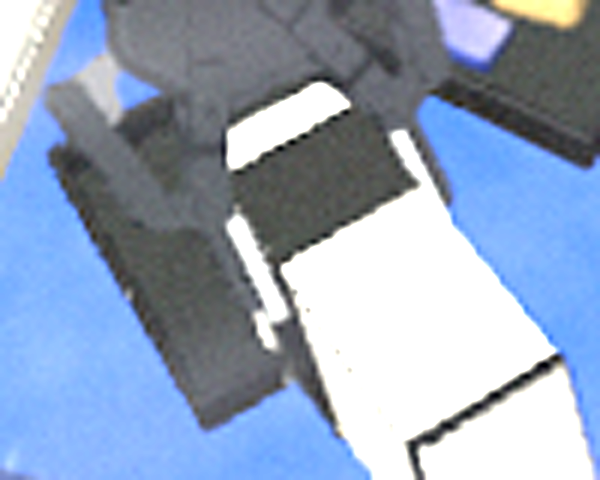

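```bash
python3 - <<'E'
from h import *
from rig import r
s=r.sense()
W=[]
q=s["qpos"]
for l,z,tip,n in ((440,45,103,8),(425,75,88,8),(425,110,76,4)):
    p,R,o,ft=by_lip([l,405+(495-l)*.25,z],2.898,tip);W.append((p,R,n));print(ft,o.round(0),chk(p,R,q))
rows(s,W,.3)
E
```

```text
[ 91. 160.] [309. 451. 126.] (array([ 0.5 ,  0.8 ,  1.46,  0.56,  1.61, -1.02]), [])
[ 83. 153.] [278. 459. 118.] (array([ 0.6 ,  0.62,  1.61,  0.46,  1.39, -0.92]), [])
[ 86. 154.] [272. 460. 120.] (array([ 0.69,  0.48,  1.69,  0.35,  1.25, -0.8 ]), [])
# 8 rows; per row deg 0.2528615808502506 mm 5.449864897085077
# 8 rows; per row deg 1.8749999999999998 mm 4.585247020787916
# 4 rows; per row deg 3.0000000000000004 mm 6.153550520089679
[[[-0.0, -0.3, 0.0], [4.0, -0.0, 3.0], 0.3], [[-0.0, -0.5, 0.0], [8.0, -0.0, 7.0], 0.3], [[-0.0, -0.8, 0.0], [13.0, -0.0, 10.0], 0.3], [[-0.0, -1.0, 0.0], [17.0, -0.0, 14.0], 0.3], [[-0.0, -1.3, 0.0], [21.0, -0.0, 17.0], 0.3], [[-0.0, -1.5, 0.0], [25.0, -0.0, 20.0], 0.3], [[-0.0, -1.8, 0.0], [30.0, -0.0, 24.0], 0.3], [[-0.0, -2.0, 0.0], [34.0, -0.0, 27.0], 0.3], [[-0.0, -3.9, 0.0], [38.0, -0.0, 29.0], 0.3], [[-0.0, -5.8, 0.0], [42.0, -0.0, 31.0], 0.3], [[-0.0, -7.6, 0.0], [47.0, -0.0, 33.0], 0.3], [[-0.0, -9.5, 0.0], [51.0, -0.0, 35.0], 0.3], [[-0.0, -11.4, 0.0], [55.0, -0.0, 37.0], 0.3], [[-0.0, -13.3, 0.0], [59.0, -0.0, 39.0], 0.3], [[-0.0, -15.1, 0.0], [63.0, -0.0, 41.0], 0.3], [[-0.0, -17.0, 0.0], [67.0, -0.0, 42.0], 0.3], [[-0.0, -20.0, 0.0], [73.0, -0.0, 41.0], 0.3], [[-0.0, -23.0, 0.0], [79.0, -0.0, 40.0], 0.3], [[-0.0, -26.0, 0.0], [85.0, -0.0, 39.0], 0.3], [[-0.0, -29.0, 0.0], [92.0, -0.0, 38.0], 0.3]]
```

```bash
python3 - <<'E'
from h import *
s=pickle.load(open("scene0.pkl","rb"));t=pickle.load(open("top0.pkl","rb"))
for c in ((152,345),(225,450),(300,570),(190,368)):
  for z in (-600,-300,0,100,200):
    P=atz(t,np.array(c)/1.5,z);print(c,z,P.round(0),(proj(s,P)*1.5).round(0))
E
```

```text
(152, 345) -600 [ 448.  779. -600.] [[226. 728.]]
(152, 345) -300 [ 465.  663. -300.] [[233. 651.]]
(152, 345) 0 [482. 547.   0.] [[245. 532.]]
(152, 345) 100 [488. 508. 100.] [[251. 479.]]
(152, 345) 200 [494. 469. 200.] [[259. 416.]]
(225, 450) -600 [ 146.  577. -600.] [[400. 761.]]
(225, 450) -300 [ 221.  499. -300.] [[401. 682.]]
(225, 450) 0 [295. 421.   0.] [[403. 557.]]
(225, 450) 100 [320. 395. 100.] [[403. 501.]]
(225, 450) 200 [345. 369. 200.] [[404. 436.]]
(300, 570) -600 [-206.  377. -600.] [[598. 792.]]
(300, 570) -300 [ -65.  337. -300.] [[596. 717.]]
(300, 570) 0 [ 76. 297.   0.] [[587. 593.]]
(300, 570) 100 [123. 284. 100.] [[581. 535.]]
(300, 570) 200 [170. 270. 200.] [[574. 467.]]
(190, 368) -600 [ 381.  670. -600.] [[286. 714.]]
(190, 368) -300 [ 411.  574. -300.] [[291. 636.]]
(190, 368) 0 [440. 479.   0.] [[300. 518.]]
(190, 368) 100 [450. 447. 100.] [[304. 466.]]
(190, 368) 200 [460. 415. 200.] [[309. 405.]]
```

Call:
{"method": "play_rows", "body": {
  "moves": [
    [[0,-0.3,0],[4,0,3],0.3],
    [[0,-0.5,0],[8,0,7],0.3],
    [[0,-0.8,0],[13,0,10],0.3],
    [[0,-1,0],[17,0,14],0.3],
    [[0,-1.3,0],[21,0,17],0.3],
    [[0,-1.5,0],[25,0,20],0.3],
    [[0,-1.8,0],[30,0,24],0.3],
    [[0,-2,0],[34,0,27],0.3],
    [[0,-3.9,0],[38,0,29],0.3],
    [[0,-5.8,0],[42,0,31],0.3],
    [[0,-7.6,0],[47,0,33],0.3],
    [[0,-9.5,0],[51,0,35],0.3],
    [[0,-11.4,0],[55,0,37],0.3],
    [[0,-13.3,0],[59,0,39],0.3],
    [[0,-15.1,0],[63,0,41],0.3],
    [[0,-17,0],[67,0,42],0.3],
    [[0,-20,0],[73,0,41],0.3],
    [[0,-23,0],[79,0,40],0.3],
    [[0,-26,0],[85,0,39],0.3],
    [[0,-29,0],[92,0,38],0.3]
  ]
}}

```text
clock: 22.55
eef_pos: [359.7, 438.7, 155.2]
tcp_rot: [3.141, -0.416, 2.899]
contact_force: [0.2, -0.2, -2.7]
opening: 0.634
```

```bash
python3 look.py 10
```

```text
22.65 [ 0.69  0.48  1.69  0.35  1.25 -0.8 ] [359.1 439.5 156.5] [ 3.139 -0.417  2.901] [-0.4 -0.2 -3.5] [-0.12 -0.4   0.01] 0.6293647944042562
```

View pics/scene10.png

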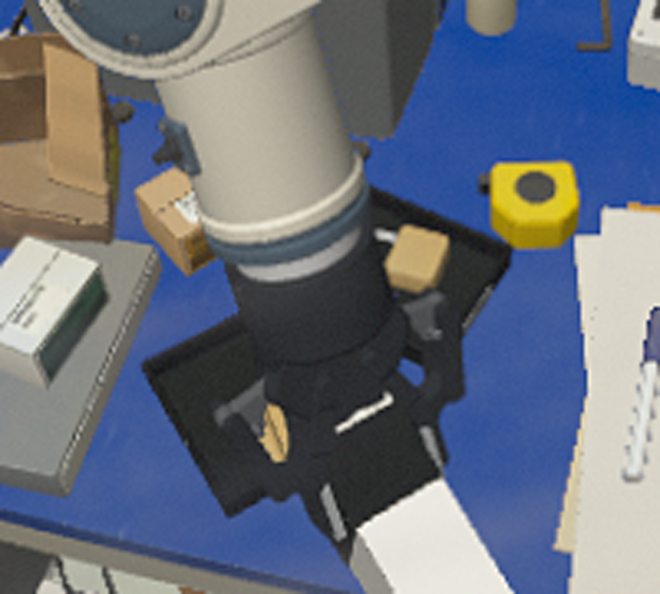

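```bash
cat > ret.py <<'E'
from h import *
from rig import r
s=r.sense();q=s["qpos"]
W=[]
for o,yaw,tip,n in (([330,400,110],2.8,40,14),([465,190,110],2.5,12,18),([530,19.8,95],2.175,0,14)):
    p,R=tcp_for(o,yaw,AL,GX,GZ,tip);W.append((p,R,n))
    ft=[(np.array(o)+potR(yaw,tip).apply([k*35,0,0]))[2] for k in (-1,1)]
    x=chk(p,R,q);print(np.round(ft),x);q=x[0]
rows(s,W,.3)
E
python3 ret.py
```

```text
[ 88. 132.] (array([ 0.91,  0.23,  1.92, -0.25,  0.94, -0.17]), [])
[103. 117.] (array([ 0.82,  0.18,  2.14, -0.9 ,  0.96,  0.48]), [])
[95. 95.] (array([ 0.6 ,  0.32,  2.15, -1.13,  1.06,  0.78]), [])
# 14 rows; per row deg 2.594560791952168 mm 5.013194283478903
# 18 rows; per row deg 1.8202735997354447 mm 12.13630449059351
# 14 rows; per row deg 1.580292792649369 mm 11.750593613848107
[[[-0.0, -2.6, 0.4], [-1.0, -4.0, -3.0], 0.3], [[-0.1, -5.1, 0.8], [-2.0, -7.0, -7.0], 0.3], [[-0.1, -7.7, 1.2], [-4.0, -11.0, -10.0], 0.3], [[-0.1, -10.2, 1.7], [-5.0, -14.0, -13.0], 0.3], [[-0.2, -12.8, 2.1], [-6.0, -18.0, -16.0], 0.3], [[-0.2, -15.4, 2.5], [-7.0, -22.0, -20.0], 0.3], [[-0.2, -17.9, 2.9], [-9.0, -25.0, -23.0], 0.3], [[-0.3, -20.5, 3.3], [-10.0, -29.0, -26.0], 0.3], [[-0.3, -23.0, 3.7], [-11.0, -33.0, -29.0], 0.3], [[-0.3, -25.6, 4.2], [-12.0, -36.0, -33.0], 0.3], [[-0.4, -28.2, 4.6], [-13.0, -40.0, -36.0], 0.3], [[-0.4, -30.7, 5.0], [-15.0, -43.0, -39.0], 0.3], [[-0.4, -33.3, 5.4], [-16.0, -47.0, -42.0], 0.3], [[-0.5, -35.9, 5.8], [-17.0, -51.0, -46.0], 0.3], [[-0.3, -37.4, 6.8], [-
[... 942 characters left out ...]
0], 0.3], [[4.6, -64.4, 26.6], [-148.0, -240.0, -118.0], 0.3], [[5.1, -65.1, 28.0], [-154.0, -250.0, -120.0], 0.3], [[5.6, -65.8, 29.4], [-160.0, -260.0, -122.0], 0.3], [[6.2, -66.5, 30.8], [-166.0, -270.0, -123.0], 0.3], [[6.7, -67.2, 32.1], [-172.0, -280.0, -125.0], 0.3], [[7.2, -67.8, 33.5], [-178.0, -290.0, -126.0], 0.3], [[7.7, -68.5, 34.9], [-185.0, -300.0, -128.0], 0.3], [[8.3, -69.2, 36.3], [-191.0, -310.0, -129.0], 0.3], [[8.8, -69.8, 37.7], [-197.0, -319.0, -131.0], 0.3], [[9.4, -70.5, 39.1], [-203.0, -329.0, -132.0], 0.3], [[9.9, -71.1, 40.5], [-209.0, -339.0, -134.0], 0.3], [[10.4, -71.7, 41.9], [-215.0, -349.0, -135.0], 0.3], [[11.0, -72.4, 43.3], [-221.0, -359.0, -137.0], 0.3]]
```

Call:
{"method": "play_rows", "body": {
  "moves": [
    [[0,-2.6,0.4],[-1,-4,-3],0.3],
    [[-0.1,-5.1,0.8],[-2,-7,-7],0.3],
    [[-0.1,-7.7,1.2],[-4,-11,-10],0.3],
    [[-0.1,-10.2,1.7],[-5,-14,-13],0.3],
    [[-0.2,-12.8,2.1],[-6,-18,-16],0.3],
    [[-0.2,-15.4,2.5],[-7,-22,-20],0.3],
    [[-0.2,-17.9,2.9],[-9,-25,-23],0.3],
    [[-0.3,-20.5,3.3],[-10,-29,-26],0.3],
    [[-0.3,-23,3.7],[-11,-33,-29],0.3],
    [[-0.3,-25.6,4.2],[-12,-36,-33],0.3],
    [[-0.4,-28.2,4.6],[-13,-40,-36],0.3],
    [[-0.4,-30.7,5],[-15,-43,-39],0.3],
    [[-0.4,-33.3,5.4],[-16,-47,-42],0.3],
    [[-0.5,-35.9,5.8],[-17,-51,-46],0.3],
    [[-0.3,-37.4,6.8],[-24,-60,-49],0.3],
    [[0,-38.9,7.8],[-30,-69,-53],0.3],
    [[0.2,-40.4,8.8],[-37,-79,-57],0.3],
    [[0.4,-41.9,9.8],[-43,-88,-61],0.3],
    [[0.6,-43.4,10.8],[-50,-98,-65],0.3],
    [[0.8,-45,11.8],[-57,-107,-69],0.3]
  ]
}}

```text
clock: 24.65
eef_pos: [411.1, 315.3, 195.7]
tcp_rot: [-3.123, 0.372, 2.705]
contact_force: [0.4, -0.1, -2.9]
opening: 0.637
```

```bash
python3 - <<'E'
from h import *
from rig import r
s=r.sense();q=s["qpos"];print(s["clock"],s["contact_force"].round(1))
W=[]
for o,yaw,tip,n in (([465,190,110],2.5,12,12),([530,19.8,95],2.175,0,7)):
    p,R=tcp_for(o,yaw,AL,GX,GZ,tip)
    if tip==0:
        p0,R0=W[0][:2]; v=(R0.inv()*R).as_rotvec(); p=p0+(p-p0)*.5; R=R0*Rn.from_rotvec(v*.5)
    W.append((p,R,n))
rows(s,W,.3)
E
```

```text
24.65 [ 0.4 -0.1 -2.9]
# 12 rows; per row deg 1.8124078040204663 mm 12.050465064055894
# 7 rows; per row deg 1.5802927926493697 mm 11.750593613848107
[[[0.4, -1.5, 0.9], [-9.0, -8.0, 3.0], 0.3], [[0.8, -3.1, 1.7], [-18.0, -15.0, 5.0], 0.3], [[1.2, -4.6, 2.6], [-27.0, -23.0, 8.0], 0.3], [[1.6, -6.2, 3.4], [-36.0, -31.0, 11.0], 0.3], [[2.1, -7.7, 4.3], [-45.0, -38.0, 13.0], 0.3], [[2.5, -9.2, 5.2], [-53.0, -46.0, 16.0], 0.3], [[2.9, -10.8, 6.0], [-62.0, -54.0, 19.0], 0.3], [[3.3, -12.3, 6.9], [-71.0, -61.0, 21.0], 0.3], [[3.7, -13.9, 7.7], [-80.0, -69.0, 24.0], 0.3], [[4.1, -15.4, 8.6], [-89.0, -77.0, 27.0], 0.3], [[4.5, -17.0, 9.5], [-98.0, -84.0, 29.0], 0.3], [[4.9, -18.5, 10.3], [-107.0, -92.0, 32.0], 0.3], [[5.8, -19.3, 11.4], [-114.0, -100.0, 36.0], 0.3], [[6.7, -20.1, 12.4], [-121.0, -109.0, 40.0], 0.3], [[7.6, -20.9, 13.4], [-128.0, -117.0, 44.0], 0.3], [[8.5, -21.7, 14.5], [-135.0, -126.0, 48.0], 0.3], [[9.3, -22.5, 15.5], [-142.0, -134.0, 52.0], 0.3], [[10.2, -23.3, 16.6], [-149.0, -143.0, 56.0], 0.3], [[11.1, -24.1, 17.6], [-157.0, -151.0, 61.0], 0.3]]
```

Call:
{"method": "play_rows", "body": {
  "moves": [
    [[0.4,-1.5,0.9],[-9,-8,3],0.3],
    [[0.8,-3.1,1.7],[-18,-15,5],0.3],
    [[1.2,-4.6,2.6],[-27,-23,8],0.3],
    [[1.6,-6.2,3.4],[-36,-31,11],0.3],
    [[2.1,-7.7,4.3],[-45,-38,13],0.3],
    [[2.5,-9.2,5.2],[-53,-46,16],0.3],
    [[2.9,-10.8,6],[-62,-54,19],0.3],
    [[3.3,-12.3,6.9],[-71,-61,21],0.3],
    [[3.7,-13.9,7.7],[-80,-69,24],0.3],
    [[4.1,-15.4,8.6],[-89,-77,27],0.3],
    [[4.5,-17,9.5],[-98,-84,29],0.3],
    [[4.9,-18.5,10.3],[-107,-92,32],0.3],
    [[5.8,-19.3,11.4],[-114,-100,36],0.3],
    [[6.7,-20.1,12.4],[-121,-109,40],0.3],
    [[7.6,-20.9,13.4],[-128,-117,44],0.3],
    [[8.5,-21.7,14.5],[-135,-126,48],0.3],
    [[9.3,-22.5,15.5],[-142,-134,52],0.3],
    [[10.2,-23.3,16.6],[-149,-143,56],0.3],
    [[11.1,-24.1,17.6],[-157,-151,61],0.3]
  ]
}}

```text
clock: 26.55
eef_pos: [498.7, 105.7, 198.6]
tcp_rot: [-3.129, 0.804, 2.345]
contact_force: [-0.8, -0.3, -2.6]
opening: 0.635
```

```bash
python3 - <<'E'
from h import *
from rig import r
f=r.grab_frame("top");cv2.imwrite("pics/top11.png",cv2.resize(f["color"][140:260,110:330,::-1],None,fx=3.4,fy=3.4,interpolation=cv2.INTER_CUBIC))
s=r.sense();q=s["qpos"];print(s["clock"],s["contact_force"].round(1))
W=[]
for o,n in (([530,19.8,95],9),([530,19.8,25],8),([530,19.8,25],2)):
    p,R=tcp_for(o,2.175,AL,GX,GZ,0)
    W.append((p,R,n));print(p)
rows(s,W,.3)
E
```

```text
26.6 [-0.5 -0.5 -2.1]
[523.56460094  29.12226335 191.30243197]
[523.56460094  29.12226335 121.30243197]
[523.56460094  29.12226335 121.30243197]
# 9 rows; per row deg 1.2039713385787554 mm 8.852822353558796
# 8 rows; per row deg 0.0 mm 8.75
# 2 rows; per row deg 0.0 mm 0.0
[[[0.7, -0.6, 0.7], [-5.0, -4.0, 6.0], 0.3], [[1.5, -1.3, 1.4], [-10.0, -8.0, 13.0], 0.3], [[2.2, -1.9, 2.1], [-15.0, -11.0, 19.0], 0.3], [[2.9, -2.6, 2.8], [-20.0, -15.0, 25.0], 0.3], [[3.6, -3.2, 3.6], [-25.0, -19.0, 31.0], 0.3], [[4.4, -3.9, 4.3], [-30.0, -23.0, 38.0], 0.3], [[5.1, -4.5, 5.0], [-35.0, -27.0, 44.0], 0.3], [[5.8, -5.2, 5.7], [-39.0, -30.0, 50.0], 0.3], [[6.5, -5.8, 6.4], [-44.0, -34.0, 57.0], 0.3], [[6.5, -5.8, 6.4], [-38.0, -34.0, 63.0], 0.3], [[6.5, -5.8, 6.4], [-32.0, -34.0, 69.0], 0.3], [[6.5, -5.8, 6.4], [-25.0, -34.0, 75.0], 0.3], [[6.5, -5.8, 6.4], [-19.0, -34.0, 81.0], 0.3], [[6.5, -5.8, 6.4], [-13.0, -34.0, 87.0], 0.3], [[6.5, -5.8, 6.4], [-7.0, -34.0, 93.0], 0.3], [[6.5, -5.8, 6.4], [-0.0, -34.0, 99.0], 0.3], [[6.5, -5.8, 6.4], [6.0, -34.0, 105.0], 0.3], [[6.5, -5.8, 6.4], [6.0, -34.0, 105.0], 0.3], [[6.5, -5.8, 6.4], [6.0, -34.0, 105.0], 0.3]]
```

View pics/top11.png

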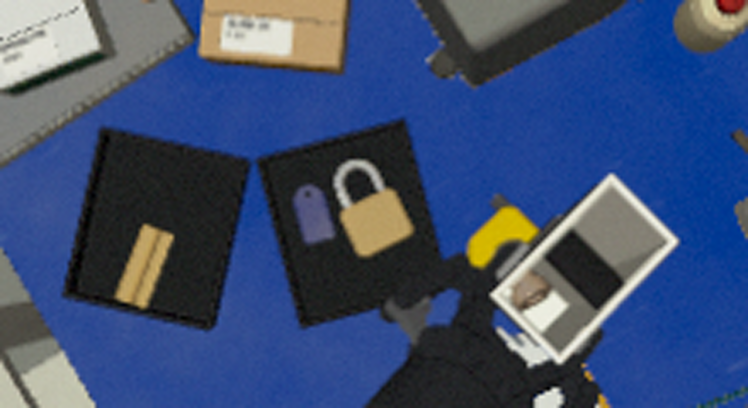

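Call:
{"method": "play_rows", "body": {
  "moves": [
    [[0.7,-0.6,0.7],[-5,-4,6],0.3],
    [[1.5,-1.3,1.4],[-10,-8,13],0.3],
    [[2.2,-1.9,2.1],[-15,-11,19],0.3],
    [[2.9,-2.6,2.8],[-20,-15,25],0.3],
    [[3.6,-3.2,3.6],[-25,-19,31],0.3],
    [[4.4,-3.9,4.3],[-30,-23,38],0.3],
    [[5.1,-4.5,5],[-35,-27,44],0.3],
    [[5.8,-5.2,5.7],[-39,-30,50],0.3],
    [[6.5,-5.8,6.4],[-44,-34,57],0.3],
    [[6.5,-5.8,6.4],[-38,-34,63],0.3],
    [[6.5,-5.8,6.4],[-32,-34,69],0.3],
    [[6.5,-5.8,6.4],[-25,-34,75],0.3],
    [[6.5,-5.8,6.4],[-19,-34,81],0.3],
    [[6.5,-5.8,6.4],[-13,-34,87],0.3],
    [[6.5,-5.8,6.4],[-7,-34,93],0.3],
    [[6.5,-5.8,6.4],[0,-34,99],0.3],
    [[6.5,-5.8,6.4],[6,-34,105],0.3],
    [[6.5,-5.8,6.4],[6,-34,105],0.3],
    [[6.5,-5.8,6.4],[6,-34,105],0.3]
  ]
}}

```text
clock: 28.5
eef_pos: [523.2, 28.8, 121.3]
tcp_rot: [-3.141, 0.907, 2.176]
contact_force: [-0.1, 0.1, -2.6]
opening: 0.632
```

```bash
python3 - <<'E'
from h import *
from rig import r
f=r.grab_frame("top");pickle.dump(f,open("top12.pkl","wb"))
cv2.imwrite("pics/top12.png",cv2.resize(f["color"][150:270,240:360,::-1],None,fx=5,fy=5,interpolation=cv2.INTER_CUBIC))
cv2.imwrite("pics/cyl12.png",cv2.convertScaleAbs(cv2.resize(f["color"][170:245,120:190,::-1],None,fx=8,fy=8,interpolation=cv2.INTER_CUBIC),alpha=1.8))
s=r.sense();q=s["qpos"];print(s["clock"],s["contact_force"].round(1),s["eef_pos"],s["tcp_rot"])
E
```

```text
28.55 [-0.4  0.1 -2.6] [523.35750985  28.88417673 121.59612875] [3.1410183  0.90735549 2.17487885]
```

View pics/top12.png

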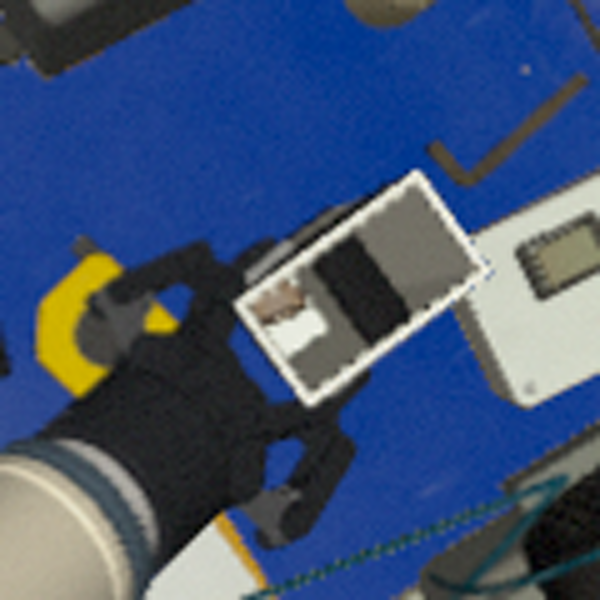

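View pics/cyl12.png

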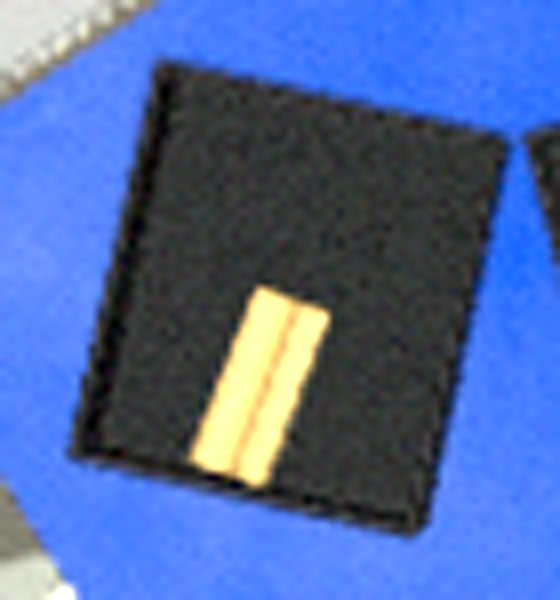

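```bash
python3 - <<'E'
from h import *
f=pickle.load(open("top12.pkl","rb"))
z=lambda u,v:((u+.5)/8-.5+120,(v+.5)/8-.5+170)
for za,zb in ((12,12),(18,18),(12,30)):
  A=atz(f,z(293,300),za);B=atz(f,z(231,474),zb);print(A.round(0),B.round(0),np.linalg.norm(A-B).round(1))
# tray frame
c=np.array([540,394.]);a=-.244
for P in (A,B,atz(f,z(231,474),12)):
    d=P[:2]-c;print(d@[np.cos(a),np.sin(a)],d@[-np.sin(a),np.cos(a)])
# project inner edge of near wall rim & outer
for x in (-65,-61.5):
  for zz in (22,3.5):
    P=c+x*np.array([np.cos(a),np.sin(a)])+14*np.array([-np.sin(a),np.cos(a)])
    print(x,zz,((proj(f,[*P,zz])-[120,170]+.5)*8-.5).round(0))
m=lambda a,f,o:(np.array(a,float)+.5)/f-.5+np.array(o)
cs=m([(235,305),(311,404),(491,270),(418,172)],5,(240,150))
L4=np.array([[48,-26,150],[48,26,150],[-48,26,150],[-48,-26,150]],float)
def res(p): return (proj(f,Rn.from_euler('z',p[2]).apply(L4)+[p[0],p[1],25])-cs).ravel()
o=least_squares(res,[527,23,2.175]);print(o.x,np.abs(o.fun).max())
d=o.x[:2]-[527.5,23.2]; print("pot dx,dy",d@[np.cos(2.175),np.sin(2.175)],d@[-np.sin(2.175),np.cos(2.175)])
E
```

```text
[539. 395.  12.] [483. 416.  12.] 59.9
[539. 393.  18.] [484. 415.  18.] 59.5
[539. 395.  12.] [484. 412.  30.] 60.2
-0.9071731066447092 0.4923183909099521
-58.2323234291626 3.767335670519661
-60.33979363800226 8.029339091778935
-65 22 [[202. 486.]]
-65 3.5 [[217. 482.]]
-61.5 22 [[204. 475.]]
-61.5 3.5 [[219. 472.]]
[529.57603483  19.23489222   2.17506766] 0.9211992986957398
pot dx,dy -4.442514054494233 0.5441224125035551
```

```bash
python3 - <<'E'
from h import *
from rig import r
s=r.sense()
sh=2*np.array([np.cos(2.175),np.sin(2.175),0])
p=np.array([523.8,29.2,0])+sh;R=graspR(2.175,38)
print(s["contact_force"].round(1))
rows(s,[(p+[0,0,105],R,6),(p+[0,0,98.5],R,6),(p+[0,0,98.5],R,2)],.3)
E
```

```text
[-0.4  0.1 -2.6]
# 6 rows; per row deg 0.005065952630313842 mm 2.787676938191708
# 6 rows; per row deg 0.0 mm 1.0833333333333333
# 2 rows; per row deg 0.0 mm 0.0
[[[0.0, -0.0, -0.0], [2.0, 0.0, 1.0], 0.3], [[0.0, -0.0, -0.0], [5.0, 0.0, 3.0], 0.3], [[0.0, -0.0, -0.0], [7.0, 0.0, 4.0], 0.3], [[0.0, -0.0, -0.0], [10.0, 0.0, 6.0], 0.3], [[0.0, -0.0, -0.0], [12.0, 0.0, 7.0], 0.3], [[0.0, -0.0, -0.0], [14.0, 1.0, 9.0], 0.3], [[0.0, -0.0, -0.0], [15.0, 1.0, 9.0], 0.3], [[0.0, -0.0, -0.0], [16.0, 1.0, 10.0], 0.3], [[0.0, -0.0, -0.0], [17.0, 1.0, 11.0], 0.3], [[0.0, -0.0, -0.0], [18.0, 1.0, 11.0], 0.3], [[0.0, -0.0, -0.0], [19.0, 1.0, 12.0], 0.3], [[0.0, -0.0, -0.0], [19.0, 1.0, 13.0], 0.3], [[0.0, -0.0, -0.0], [19.0, 1.0, 13.0], 0.3], [[0.0, -0.0, -0.0], [19.0, 1.0, 13.0], 0.3]]
```

Call:
{"method": "play_rows", "body": {
  "moves": [
    [[0,0,0],[2,0,1],0.3],
    [[0,0,0],[5,0,3],0.3],
    [[0,0,0],[7,0,4],0.3],
    [[0,0,0],[10,0,6],0.3],
    [[0,0,0],[12,0.4,7],0.3],
    [[0,0,0],[14,0.6,8.6],0.3],
    [[0,0,0],[15,0.6,9.3],0.3],
    [[0,0,0],[16,0.6,10],0.3],
    [[0,0,0],[17,0.6,10.6],0.3],
    [[0,0,0],[17.7,0.6,11.3],0.3],
    [[0,0,0],[18.5,0.6,12],0.3],
    [[0,0,0],[19.3,0.6,12.6],0.3],
    [[0,0,0],[19.3,0.6,12.6],0.3],
    [[0,0,0],[19.3,0.6,12.6],0.3]
  ]
}}

```text
clock: 29.95
eef_pos: [522.7, 30.8, 98.6]
tcp_rot: [3.141, 0.907, 2.175]
contact_force: [0.9, -0.8, -3.2]
opening: 0.635
```

Lower slowly, 0.5 mm steps (straight down = tool (0.788, 0, 0.616)).

Call:
{"method": "play_rows", "body": {
  "moves": [
    [[0,0,0],[0.4,0,0.3],0.3],
    [[0,0,0],[0.8,0,0.6],0.3],
    [[0,0,0],[1.2,0,0.9],0.3],
    [[0,0,0],[1.2,0,0.9],0.3]
  ]
}}

```text
clock: 30.35
eef_pos: [522.7, 30.8, 97.1]
tcp_rot: [3.141, 0.907, 2.175]
contact_force: [-0.0, -0.6, -2.5]
opening: 0.631
```

Call:
{"method": "play_rows", "body": {
  "moves": [
    [[0,0,0],[0.4,0,0.3],0.3],
    [[0,0,0],[0.8,0,0.6],0.3],
    [[0,0,0],[0.8,0,0.6],0.3]
  ]
}}

```text
clock: 30.65
eef_pos: [523.0, 30.8, 96.8]
tcp_rot: [3.141, 0.909, 2.175]
contact_force: [-1.5, 2.1, 5.3]
opening: 0.635
```

Call:
{"method": "play_rows", "body": {
  "moves": [
    [[0,0,0],[0,0,0],0.6],
    [[0,0,0],[0,0,0],0.66],
    [[0,0,0],[0,0,0],0.72],
    [[0,0,0],[0,0,0],0.8],
    [[0,0,0],[0,0,0],0.9],
    [[0,0,0],[0,0,0],1],
    [[0,0,0],[0,0,0],1],
    [[0,0,0],[0,0,0],1],
    [[0,0,0],[0,0,0],1]
  ],
  "newtons": 20
}}

```text
clock: 31.55
eef_pos: [523.0, 30.8, 96.8]
tcp_rot: [3.141, 0.909, 2.175]
contact_force: [-0.3, 0.4, -0.3]
opening: 1.0
```

```bash
python3 - <<'E'
from h import *
from rig import r
f=r.grab_frame("top");pickle.dump(f,open("top13.pkl","wb"))
cv2.imwrite("pics/top13.png",cv2.resize(f["color"][150:270,240:360,::-1],None,fx=5,fy=5,interpolation=cv2.INTER_CUBIC))
s=r.sense();print(s["clock"],s["contact_force"].round(1),s["eef_pos"],s["opening"])
E
```

```text
31.6 [-0.6 -0.1  0.1] [523.01989188  30.73133861  96.74777093] 0.997505102330118
```

View pics/top13.png

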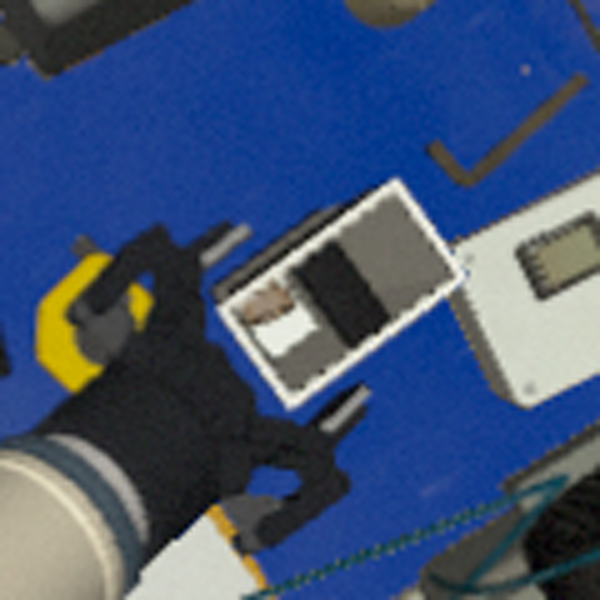

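Call:
{"method": "play_rows", "body": {
  "moves": [
    [[0,0,0],[0,0,-8],1],
    [[0,0,0],[0,0,-18],1],
    [[0,0,0],[0,0,-30],1],
    [[0,0,0],[0,0,-45],1],
    [[0,0,0],[0,0,-60],1],
    [[0,0,0],[0,0,-80],1],
    [[0,0,0],[0,0,-100],1],
    [[0,0,0],[0,0,-120],1],
    [[0,0,0],[-30,0,-140],1],
    [[0,0,0],[-60,0,-160],1],
    [[0,0,0],[-90,0,-180],1],
    [[0,0,0],[-90,0,-180],1],
    [[0,0,0],[-90,0,-180],1]
  ]
}}

```text
clock: 32.9
eef_pos: [473.3, 102.7, 279.2]
tcp_rot: [3.137, 0.908, 2.172]
contact_force: [-0.6, -0.3, 0.2]
opening: 0.995
```

```bash
python3 - <<'E'
from h import *
from rig import r
for n in("top","scene"):
    f=r.grab_frame(n);pickle.dump(f,open(f"{n}14.pkl","wb"))
    cv2.imwrite(f"pics/{n}14.png",cv2.resize(f["color"][:,:,::-1],(768,576)))
    if n=="top":cv2.imwrite(f"pics/top14z.png",cv2.resize(f["color"][165:240,270:350,::-1],None,fx=8,fy=8,interpolation=cv2.INTER_CUBIC))
    else: cv2.imwrite(f"pics/scene14z.png",cv2.convertScaleAbs(cv2.resize(f["color"][250:335,150:250,::-1],None,fx=7,fy=7,interpolation=cv2.INTER_CUBIC),alpha=1.8))
    for k in ["pot","tape_measure_centre","oil_bottle_centre","blank_box_centre","padlock_centre","cylinder_centre","bush_centre"]:
        o=r.silhouettes(f,k);print(n,k,[(round(d["conf"],2),[round(float(x),1) for x in d["location"]]) for d in o[:2]])
s=r.sense();print(s["clock"],s["contact_force"].round(1),s["eef_pos"],s["opening"])
E
```

```text
top pot [(0.62, [308.8, 206.4])]
top tape_measure_centre [(0.59, [258.9, 215.1]), (0.19, [310.8, 205.8])]
top oil_bottle_centre [(0.76, [320.1, 144.6])]
top blank_box_centre [(0.74, [306.1, 206.5]), (0.72, [193.6, 146.3])]
top padlock_centre [(0.55, [216.8, 201.8])]
top cylinder_centre [(0.67, [150.4, 218.3]), (0.28, [319.9, 143.6])]
top bush_centre [(0.63, [294.6, 210.5])]
scene pot [(0.77, [292.4, 211.1])]
scene tape_measure_centre [(0.6, [280.5, 233.9])]
scene oil_bottle_centre [(0.76, [266.1, 169.0]), (0.53, [245.2, 246.4])]
scene blank_box_centre [(0.64, [184.1, 229.9])]
scene padlock_centre [(0.78, [244.5, 247.1]), (0.24, [187.3, 231.4])]
scene cylinder_centre [(0.76, [202.1, 302.8]), (0.16, [295.4, 210.4])]
scene bush_centre []
33.7 [ 0.2 -0.3 -0.1] [473.66319288 101.98374279 278.35410325] 0.9962982097772608
```

View pics/top14z.png

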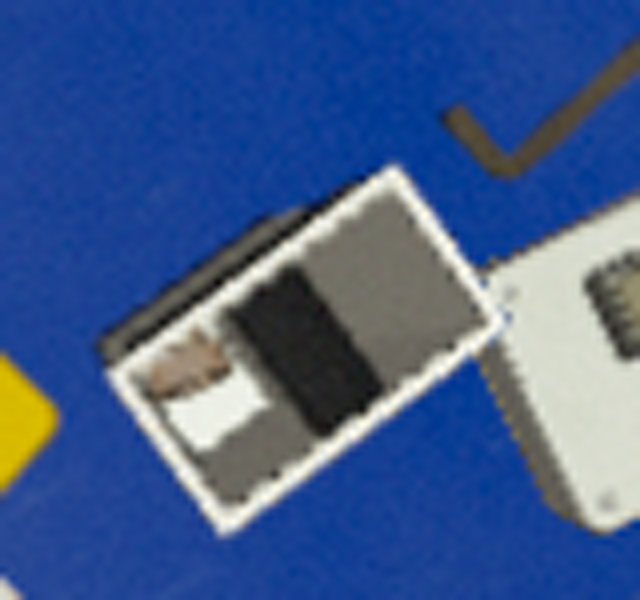

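View pics/scene14.png

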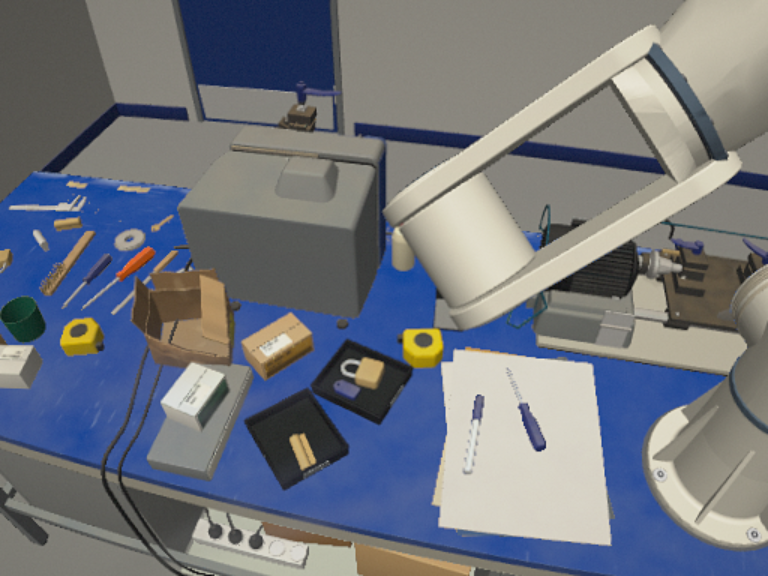

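View pics/scene14z.png

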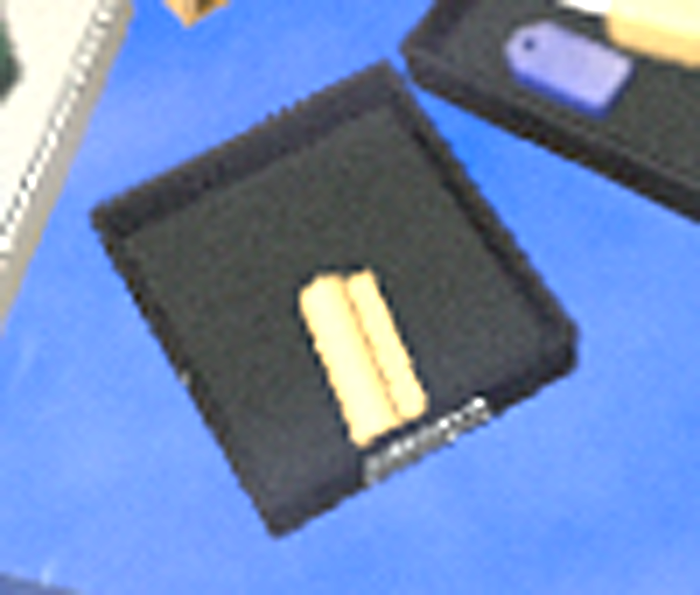

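```bash
python3 - <<'E'
from h import *
t=pickle.load(open("top14.pkl","rb"));s=pickle.load(open("scene14.pkl","rb"))
cv2.imwrite("pics/cyl14.png",cv2.convertScaleAbs(cv2.resize(t["color"][170:245,120:190,::-1],None,fx=8,fy=8,interpolation=cv2.INTER_CUBIC),alpha=1.8))
zt=lambda u,v:((u+.5)/8-.5+120,(v+.5)/8-.5+170)
zs=lambda u,v:((u+.5)/7-.5+150,(v+.5)/7-.5+250)
def tri(a,b):
    C1,v1=ray(t,a);C2,v2=ray(s,b);v1/=np.linalg.norm(v1);v2/=np.linalg.norm(v2)
    A=np.c_[v1,-v2];k=np.linalg.lstsq(A,C2-C1,rcond=None)[0]
    p,q=C1+k[0]*v1,C2+k[1]*v2;return ((p+q)/2).round(1),np.linalg.norm(p-q).round(1)
print("groove near",tri(zt(236,478),zs(397,422)));print("groove far",tri(zt(297,302),zs(345,278)))
print("near L",tri(zt(192,462),zs(358,443)),"near R",tri(zt(268,485),zs(424,408)))
print("far L",tri(zt(258,288),zs(305,285)),"far R",tri(zt(330,312),zs(372,273)))
# tray rim check for calibration
c=np.array([540,394.]);a=-.244;e=np.array([np.cos(a),np.sin(a)]);g=np.array([-np.sin(a),np.cos(a)])
for P in ((-65,57),(-65,-57),(65,57),(65,-57)):
    X=[*(c+P[0]*e+P[1]*g),22];print(((proj(s,X)-[150,250]+.5)*7-.5).round(0),((proj(t,X)-[120,170]+.5)*8-.5).round(0))
f=t;m=lambda a,f,o:(np.array(a,float)+.5)/f-.5+np.array(o)
cs=m([(109,370),(225,533),(502,320),(395,170)],8,(270,165))
L4=np.array([[48,-26,150],[48,26,150],[-48,26,150],[-48,-26,150]],float)
def res(p): return (proj(f,Rn.from_euler('z',p[2]).apply(L4)+[p[0],p[1],0])-cs).ravel()
o=least_squares(res,[527,23,2.175]);print("pot",o.x,np.abs(o.fun).max())
E
```

```text
groove near (array([483.7, 414.7,  17.3]), np.float64(3.7))
groove far (array([537.9, 391.7,  16.7]), np.float64(1.7))
near L (array([488.5, 428.6,  16.4]), np.float64(1.9)) near R (array([481.3, 404.8,  16.1]), np.float64(4.2))
far L (array([543.1, 403.7,  20.8]), np.float64(0.7)) far R (array([534.8, 382.4,  12.1]), np.float64(0.7))
[[268. 507.]] [[ 74. 457.]]
[[580. 331.]] [[416. 535.]]
[[ 94. 210.]] [[162.  62.]]
[[388.  59.]] [[504. 138.]]
pot [527.49374379  24.44162885   2.16795033] 0.9536395309241072
```

View pics/cyl14.png

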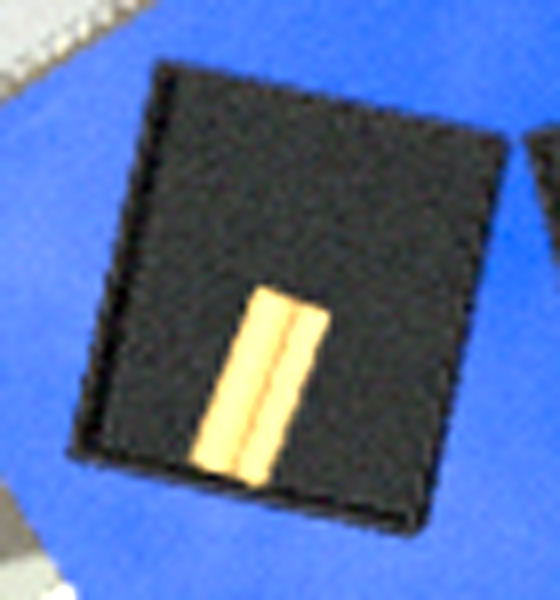

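```bash
python3 -c "
from rig import r
print(r.sign_off(), r.sense()['clock'])"
```

```text
the job is handed in; nothing more can be done
the job is handed in; nothing more can be done
```

The lock cylinder now lies in the empty job tray, the bush is still in the pot, and the pot is standing back in its place. I handed the job in at about 34 s of the 61 s allowed.

**What I did:** I gripped the pot on its rubber pads and tipped it slowly over the tray with the cylinder's side (-x) undermost. The cylinder slid out between 101° and 105°. I drew the mouth back, stood the pot on its old spot, opened the fingers and backed away.

**Last checks:**
- **Cylinder:** it lies flat inside the tray, close to the near wall. Both ends measured about 17 mm high by triangulation, with the two views agreeing to within 4 mm.
- **Pot:** it is upright, about 1 mm and 0.01 rad from its starting pose as seen from the top camera.
- **Bush:** it is still in its own section, but it looks to be lying on its side rather than standing.
- **Other things:** the padlock, tape measure, oil bottle and carton are where they were, to within the few pixels the networks vary.
- **Gripper:** it is open, and the force reads zero.

**What disagreed:** closing the grip pushed the pot's mouth about 4 mm. I couldn't tell from the pictures whether the pot had slid or tilted, so I set it down with a 2 mm correction. It settled back upright on release, so it had been mostly a tilt.

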